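Lean the display board, block its foot and weight the box

TASK

The display board has fallen forward onto the wooden box. First tip it back up so that it leans squarely against the upright panel, then slide the box flat against the board's foot so that it cannot slip, with the foot near the middle of the box's long side. Then pour all six stone balls from the scoop into the box to weigh it down, and set the empty scoop back upright on the counter; leave the other stones on the counter where they are.

Things in the scene. Friction and masses are not known exactly. Their poses are not given: they have to be found in the camera images.
- unit: Fixed light-wood display unit: low step (300 mm along x, 60 deep, 12 high) in front of an upright panel (300 wide, 220 high, 20 thick). Origin: middle of the bottom edge of the step's front face, on the counter. x along the panel, y level, into the panel, z up. Step fills y = 0 to 60 mm; the panel's front face is at y = 60. Its y is roughly the robot's y.
- board: Loose board, grey face, cork back, 160 wide (x), 10 thick (y), 200 tall (z), 0.3 kg. Origin: middle of the grey face's bottom edge; body fills y 0 to 10, z 0 (foot) to 200. At the start foot on the counter, 7 mm before the step, back edge touching it; it slopes 38 deg to the counter, away from the panel, grey face down on the box's rim. Pushed up past upright it turns on its foot and drops on the panel.
- board_top (a point): Middle of the top edge of the board's grey face. At the start it is 124 mm up and 157 mm in front of the foot, over the box, free to be pushed. The step keeps the foot from sliding to the panel. Once leaning on the panel the board stands about 19 deg from vertical.
- box: Loose open-topped wooden box, 140 long (x), 80 (y), 75 high, walls and floor 6 mm, 0.4 kg. Origin: centre of its underside, z up, y towards the panel at the start. It stands under the fallen board, its panel-side face 95 mm in front of the board's foot.
- scoop: Loose metal scoop, 0.16 kg, holds the balls. Origin on its underside; mouth to its -x. Tray x = -90 to 30 mm, 60 wide (y), rim 45 high, walls 4; flat floor x = -40 to 26, then a 36 deg ramp up to the lip (x = -90, z = 38). Grey upright grip post behind: 24 (x) by 16 (y), centre x = 42, y = 0, z = 0 to 115; grip it across y above the rim. Tilted 60 deg mouth-down, the balls roll out.
- ball0: Stone ball, 20 mm diameter, 11 g, one of six alike in the scoop. Origin at its centre.
- ball1: Stone ball, 20 mm diameter, 11 g, one of six alike in the scoop. Origin at its centre.
- ball2: Stone ball, 20 mm diameter, 11 g, one of six alike in the scoop. Origin at its centre.
- ball3: Stone ball, 20 mm diameter, 11 g, one of six alike in the scoop. Origin at its centre.
- ball4: Stone ball, 20 mm diameter, 11 g, one of six alike in the scoop. Origin at its centre.
- ball5: Stone ball, 20 mm diameter, 11 g, one of six alike in the scoop. Origin at its centre.
- rock: Bystander: round tan stone, 76 mm across, 58 high. Origin: centre of its underside. Leave alone.
- crystal: Bystander: black prism-shaped crystal lying down, 115 mm long along its x, 36 mm high. Origin: on the counter under its middle. Leave alone.
Not all that is in view belongs to the job. Several things have the shape of the scoop; the one meant has the colours described above.

How it is judged:
By the outcome, as a careful person would: the job done as asked, in the order asked, and still so for the second after the job is handed in, with the robot touching nothing.
It also fails if it takes over 72 s, if anything falls off the work surface, if the arm or the gripper's body presses on something with over 40 N, if the wrist force passes 120 N, or if a joint passes its speed limit or range.

ROBOT

A 6-joint arm with a two-finger parallel gripper is mounted at the origin on the work surface. World frame = base frame: x ahead of the robot, y to its left, z up, the work surface at z = 0. Lengths are in m, angles in rad, forces in N, time in s.
With the tool pointing down it reaches from about 0.35 to 0.85 m from the base axis. Payload 8.1 kg.
Tool frame: the origin (TCP) lies at the very end of the fingers, on their centre line; the grasp point (between the pads) lies r.hold_point_z behind it (r.hold_point_z is the distance from the TCP to the grasp point, in m); x points along the fingers, y is the direction in which the jaws open and shut, and the axes are right-handed (so a half turn about x gives the same grasp; the last joint's range is limited). The gripper opens to 85 mm and grips with 20 to 120 N. Pads are 22 mm wide; open, the fingers measure 114 mm over their backs; the gripper's body (76 mm by 85 mm) begins 54 mm behind the grasp point. The pads swing forward as they close: fully open they stand 13 mm farther back than shut.
Start: joints at [-1.388, 0.13, 1.488, -0, 1.523, -0.085], TCP at [0.159, -0.579, 0.231] pointing down, gripper open.
Joint ranges: [-2.96, 2.96], [-0.89, 2.26], [0.02, 2.5], [-1.34, 4.48], [0, 2.73], [-2.66, 2.66]. Speed limits (rad/s): [2.39, 2.39, 2.79, 3.14, 3.14, 3.14].

INTERFACE

Orientations are given as a 3x3 rotation matrix whose columns are the frame's x, y, z axes.
In Python, from cell import monitor, capture, get_calibration, order, r gives the robot as it stands.
- The arm moves only by the tool jog_arm, never from a script. Its argument "series" is a list of rows, each a list of 6 numbers: the shift along the world's x, y, z in cm, then the turn, a rotation vector about the world's x, y, z in degrees. In form: [[tx, ty, tz, wx, wy, wz], ...]. A call has 1 to 10 rows; each row shifts and turns the commanded pose from where the row before left it; what a row does not reach is not made up. A row lasts 1/12 s, in which the tool goes at most 41.7 mm and 7.16 degrees, less where a joint would pass 70% of its speed; a pose out of reach is approached as far as the arm can. A call with a gripper value outside its range is refused whole. "hand" is the opening, from 0 (shut) to 1 (fully open), set as the call begins (left out, the last holds). The fingers move at their own pace and stop on an object; "newtons" is the grip in N (left out, the last holds). Time passes only in rows, so rows that do not move let the fingers close. It gives the time, the measured TCP pose, the force and the opening at its end, in the units of the state.
- monitor.observe(): the state, without advancing time (a new reading comes with each control period).
- capture(name): name is "side" or "top" or "wrist"; returns the picture (480x640x3 uint8, blue, green, red); there is no depth.
- get_calibration(name): a dict with "K" (3x3 intrinsics, pixels), "extrinsics" (4x4, takes a point from world to camera coordinates). Camera axes: x right, y down, z forward; pixel columns grow to the right and rows downward; lengths in m; the calibration is good to about 2 mm. A picture is of the moment at which its call begins: read the wrist's pose just before it. get_calibration takes no time and is no camera call; for the wrist camera it gives the pose at the moment of the call.
- order.sign_off(): hands the job in, once; it reports no verdict.
The state is a dict: "time_s": time; "joints": joint angles; "dq": joint speeds; "joint_efforts": joint torques, N m; "tcp_pos": TCP position; "eef_rot": TCP orientation; "ft_force": force on the tool from outside, world axes, zero at the start; "torque": the same for the moment, N m; "grip_width": opening from 0.0 (shut) to 1.0 (fully open).
Only numpy, scipy, OpenCV 4.12 (cv2) and the standard library are available. Lean on these libraries where they do the work, as an engineer would, in place of code of your own. Each camera call takes 0.05 s, during which the arm holds its last target.

## Working session

There is one attempt and no reset: what is moved stays moved. The work goes in short steps, Python scripts to look and compute and a tool call to move; the robot and the scene stay as the last step left them, time stands still between calls to the robot, and variables do not carry over. Pictures are saved under pics/ and viewed, and the job is handed in when it is done.

Besides the shell and the picture viewer there is one more tool, called after "Call:" as a command line: name --pt "numbers of a row" for each row, then --argument value for the rest. jog_arm: Moves the arm, as the interface text tells. Its arguments: {"type":"object","properties":{"series":{"type":"array","items":{"type":"array","items":{"type":"number"}}},"hand":{"type":"number"},"newtons":{"type":"number"}},"required":["series"]}

```bash
ls; mkdir -p pics; python3 - <<'E'
from cell import monitor, capture, get_calibration, order, r
import cv2
s=monitor.observe(); print(s); print(r.hold_point_z)
for n in ("side","top","wrist"):
    c=get_calibration(n); print(n,c)
    cv2.imwrite(f"pics/{n}0.png",capture(n))
E
```

```text
pics
{'time_s': 0.0, 'joints': array([-1.38836578e+00,  1.31146734e-01,  1.48929876e+00,  2.80298975e-06,
        1.52301113e+00, -8.54179563e-02]), 'dq': array([ 0.00128657,  0.0006103 , -0.00051645, -0.00104603,  0.00262214,
        0.00168473]), 'joint_efforts': array([-2.93036273e-04, -5.69390416e+01, -5.00551093e+01, -4.94259541e-05,
        1.45809213e-02,  8.01676720e-06]), 'tcp_pos': array([ 0.1587044 , -0.57804871,  0.23024236]), 'eef_rot': array([[-3.35408538e-04,  2.64656833e-01, -9.64342599e-01],
       [ 1.83354561e-03, -9.64340870e-01, -2.64656996e-01],
       [-9.99998263e-01, -1.85693435e-03, -1.61812212e-04]]), 'ft_force': array([ 0.06749795, -0.56943482,  0.22498584]), 'torque': array([ 0.07722585,  0.02710502, -0.01423983]), 'grip_width': 1.0008986306043677}
0.0187
side {'K': array([[519.76683828,   0.        , 324.12116501],
       [  0.        , 519.76683828, 245.84964788],
       [  0.        ,   0.        ,   1.        ]]), 'extrinsics': array([[-0.85694281, -0.51535598, -0.00756519,  0.38151564],
       [-0.38421023,  0.64851762, -0.65712053,  0.27609743],
   
[... 272 characters left out ...]
.        ]]), 'extrinsics': array([[-0.03122566, -0.9993532 , -0.01783637, -0.00756393],
       [-0.99724574,  0.032351  , -0.06674087,  0.51103646],
       [ 0.06727473,  0.01570322, -0.99761091,  1.43310771],
       [ 0.        ,  0.        ,  0.        ,  1.        ]])}
wrist {'K': array([[363.19725874,   0.        , 325.99393466],
       [  0.        , 363.19725874, 241.41504156],
       [  0.        ,   0.        ,   1.        ]]), 'extrinsics': array([[ 0.26493832, -0.96426253, -0.00233731, -0.59999626],
       [-0.9257234 , -0.25502637,  0.27928076, -0.03662146],
       [-0.26989604, -0.07182847, -0.96020664,  0.37960467],
       [ 0.        ,  0.        ,  0.        ,  1.        ]])}
```

View pics/side0.png

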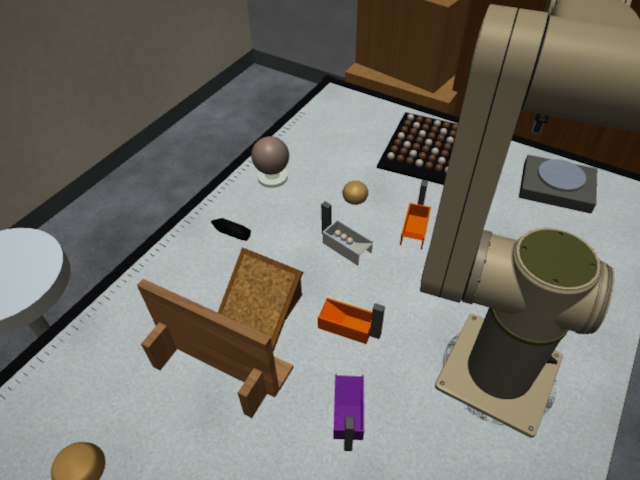

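View pics/top0.png

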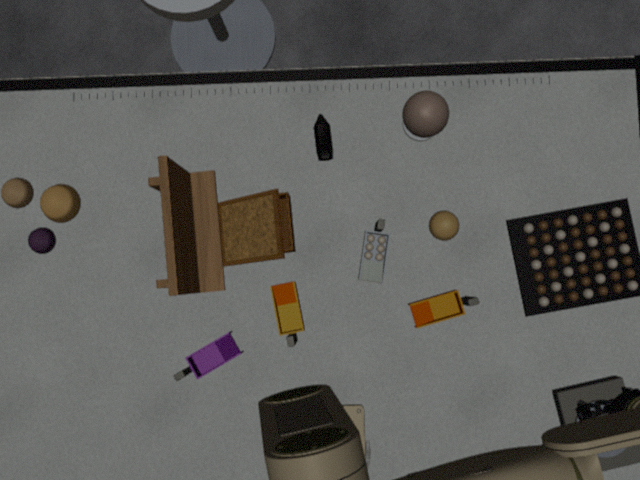

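View pics/wrist0.png

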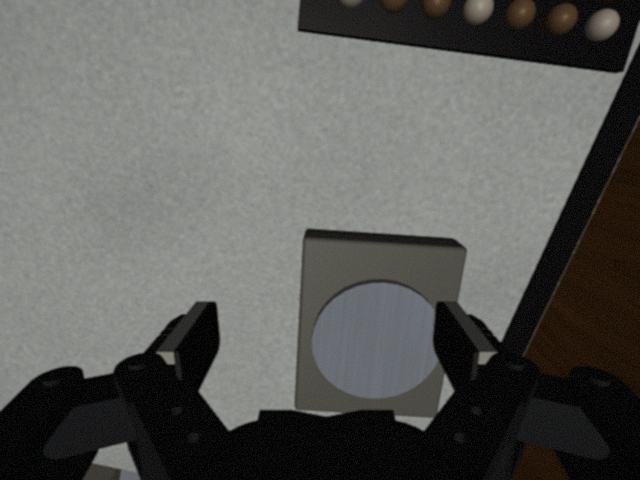

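```bash
cat > h.py <<'E'
from cell import monitor, capture, get_calibration, order, r
import cv2, numpy as np
np.set_printoptions(precision=4,suppress=True)
def proj(c,P):
    P=np.atleast_2d(P); q=(c['extrinsics'][:3,:3]@P.T).T+c['extrinsics'][:3,3]; u=(c['K']@q.T).T
    return u[:,:2]/u[:,2:]
def ray(c,uv):
    R=c['extrinsics'][:3,:3];t=c['extrinsics'][:3,3]
    d=R.T@np.linalg.inv(c['K'])@np.array([uv[0],uv[1],1.]); return -R.T@t,d/np.linalg.norm(d)
def onz(c,uv,z):
    o,d=ray(c,uv); return o+d*(z-o[2])/d[2]
def tri(c1,u1,c2,u2):
    o1,d1=ray(c1,u1);o2,d2=ray(c2,u2)
    A=np.c_[d1,-d2]; s=np.linalg.lstsq(A,o2-o1,rcond=None)[0]
    a=o1+s[0]*d1;b=o2+s[1]*d2; return (a+b)/2,np.linalg.norm(a-b)
def crop(n,img,x0,y0,w,h,k):
    cv2.imwrite(f"pics/{n}.png",cv2.resize(img[y0:y0+h,x0:x0+w],None,fx=k,fy=k,interpolation=cv2.INTER_CUBIC))
def st():
    s=monitor.observe(); print(round(s['time_s'],3),s['tcp_pos'],'F',s['ft_force'],'g',round(s['grip_width'],3)); print(s['eef_rot'].round(3).tolist(), s['joints'])
    return s
E
python3 - <<'E'
from h import *
t=cv2.imread('pics/top0.png'); s=cv2.imread('pics/side0.png')
crop('t1',t,140,140,160,160,4); crop('s1',s,130,230,200,190,4); crop('t2',t,330,200,130,100,6); crop('s2',s,300,170,130,100,6)
E
```

```text
(no output)
```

View pics/t1.png

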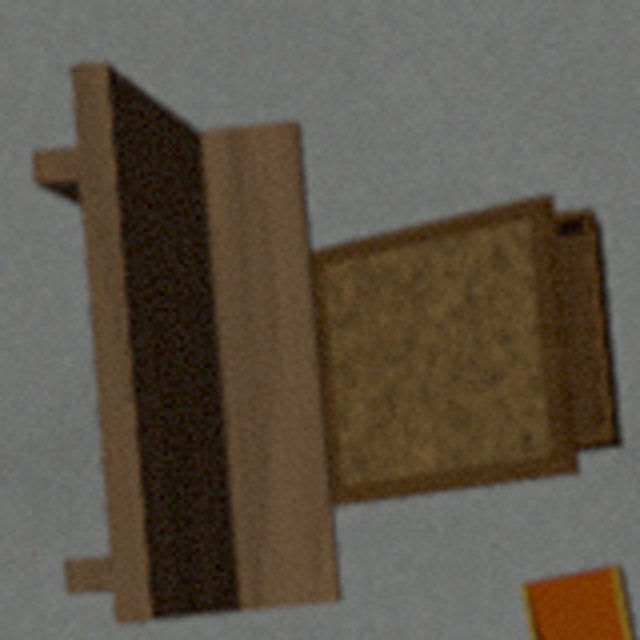

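View pics/s1.png

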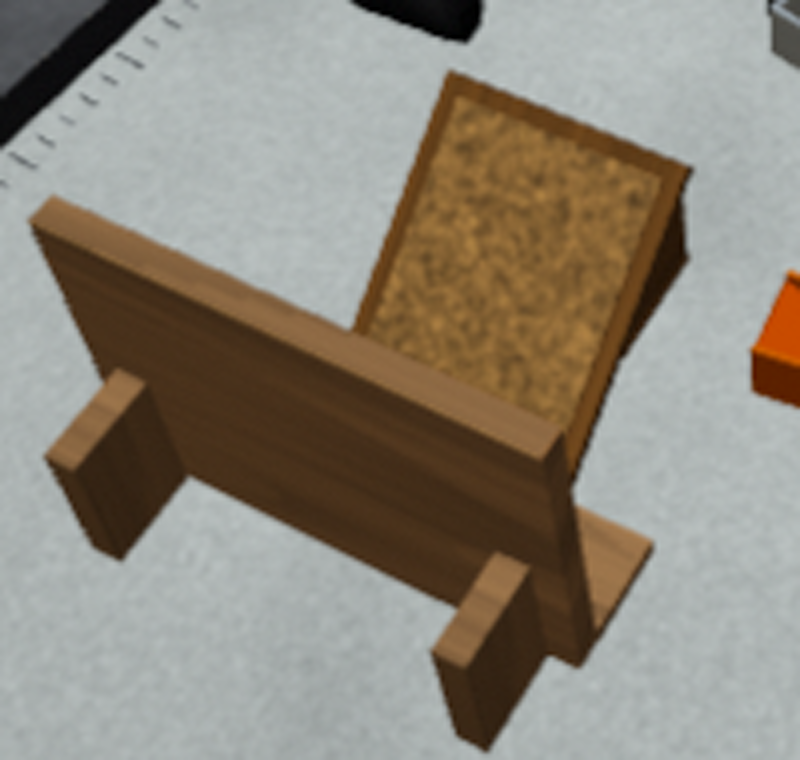

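View pics/t2.png

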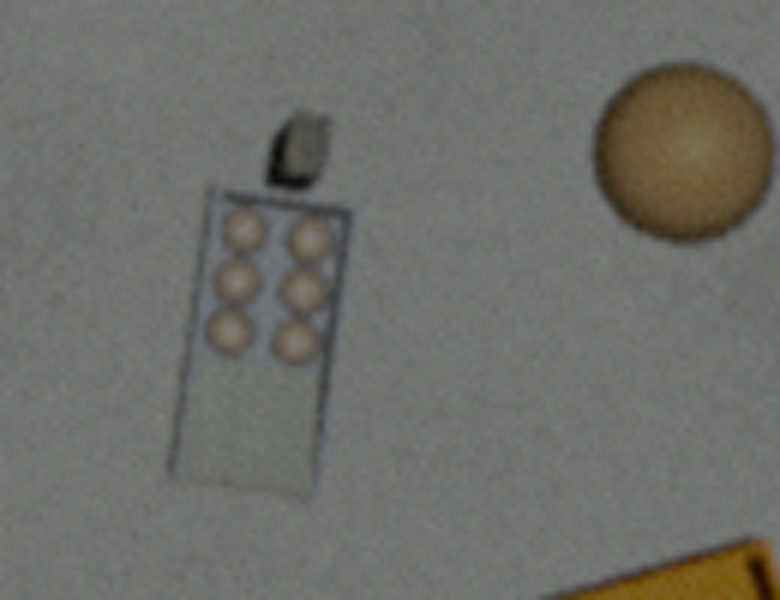

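View pics/s2.png

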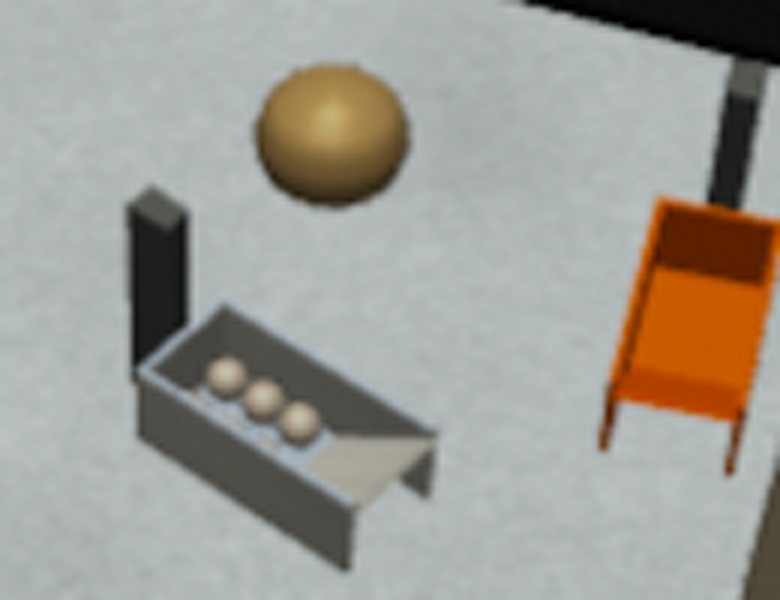

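```bash
python3 - <<'E'
from h import *
T=get_calibration('top');S=get_calibration('side')
px=lambda x0,y0,k:(lambda X,Y:(x0+(X+.5)/k-.5,y0+(Y+.5)/k-.5))
t1=px(140,140,4);s1=px(130,230,4);t2=px(330,200,6);s2=px(300,170,6)
print('cam',ray(T,(0,0))[0],ray(S,(0,0))[0])
def seg(name,a,b):
    d=b-a; print(name,a,b,'len',np.linalg.norm(d),'ang',np.degrees(np.arctan2(d[1],d[0])))
seg('step',onz(T,t1(299,123),.012),onz(T,t1(340,600),.012))
seg('panel back top',onz(T,t1(75,65),.22),onz(T,t1(118,620),.22))
seg('panel front top',onz(T,t1(110,65),.22),onz(T,t1(152,615),.22))
seg('board top',onz(T,t1(552,195),.124),onz(T,t1(578,470),.124))
seg('box far rim',onz(T,t1(592,210),.075),onz(T,t1(618,443),.075))
seg('boardfoot',onz(T,t1(312,250),.012),onz(T,t1(335,500),.012))
# side
print('step corner s', onz(S,s1(652,545),.012))
seg('panel top back',onz(S,s1(32,222),.22),onz(S,s1(545,460),.22))
seg('panel top front',onz(S,s1(52,197),.22),onz(S,s1(563,432),.22))
seg('board top s',onz(S,s1(450,72),.13),onz(S,s1(692,170),.13))
print('tri board top corners',tri(T,t1(552,195),S,s1(450,72)),tri(T,t1(578,470),S,s1(692,170)))
print('box far near corner',onz(S,s1(687,260),0.),onz(S,s1(680,190),0.075))
seg('scoop rim side L',onz(T,t2(212,188),.045),onz(T,t2(173,475),.045))
seg('scoop rim side R',onz(T,t2(350,210),.045),onz(T,t2(315,495),.045))
print('tri rim corner',tri(T,t2(350,210),S,s2(222,305)),tri(T,t2(212,188),S,s2(140,370)))
print('post top',tri(T,t2(310,133),S,s2(158,207)), onz(T,t2(310,133),.115), onz(S,s2(158,207),.115))
print('lip L,R',tri(T,t2(173,475),S,s2(352,505)),tri(T,t2(315,495),S,s2(436,434)))
E
```

```text
cam [ 0.413  -0.0466  1.4637] [0.0402 0.6581 1.0461]
step [0.6898 0.2392 0.012 ] [0.3938 0.2197 0.012 ] len 0.29666989591954157 ang -176.2162873169075
panel back top [0.6856 0.3176 0.22  ] [0.3897 0.2987 0.22  ] len 0.2964926928359754 ang -176.33277122285986
panel front top [0.6849 0.2989 0.22  ] [0.3917 0.2807 0.22  ] len 0.29372705186057807 ang -176.45326233094698
board top [0.6219 0.0731 0.124 ] [0.4645 0.0625 0.124 ] len 0.15782579183741824 ang -176.13762507528563
box far rim [0.6198 0.054  0.075 ] [0.4814 0.0425 0.075 ] len 0.13885321481581656 ang -175.24208497971102
boardfoot [0.6101 0.2327 0.012 ] [0.4551 0.2215 0.012 ] len 0.1554504368026698 ang -175.87796744228805
step corner s [0.3907 0.2248 0.012 ]
panel top back [0.682  0.3214 0.22  ] [0.3852 0.3012 0.22  ] len 0.2974422119890943 ang -176.0978813074646
panel top front [0.6845 0.3048 0.22  ] [0.3866 0.285  0.22  ] len 0.298616273419652 ang -176.20220372498179
board top s [0.6197 0.0795 0.13  ] [0.459  0.0687 0.13  ] len 0.16108066220705505 ang -176.14487229961253
tri board top corners (array([0.6233, 0.074 , 0.1222]), np.float64(0.0026928373324714818)) (array([0.4641, 0.0625, 0.12  ]), np.float64(0.0012052001337560503))
box far near corner [0.483  0.0461 0.    ] [0.4821 0.0495 0.075 ]
scoop rim side L [ 0.5242 -0.1269  0.045 ] [ 0.4102 -0.1073  0.045 ] len 0.11569070346233024 ang 170.2334498692362
scoop rim side R [ 0.5136 -0.1816  0.045 ] [ 0.4005 -0.1634  0.045 ] len 0.11455660005836879 ang 170.82324339661724
tri rim corner (array([ 0.5143, -0.1814,  0.0438]), np.float64(0.0013705534672582606)) (array([ 0.5243, -0.1267,  0.0467]), np.float64(0.0005622877736102075))
post top (array([ 0.5378, -0.162 ,  0.1093]), np.float64(0.0026486762267462797)) [ 0.5385 -0.1609  0.115 ] [ 0.5336 -0.1576  0.115 ]
lip L,R (array([ 0.4097, -0.1076,  0.0442]), np.float64(0.0011098078712624983)) (array([ 0.3996, -0.1642,  0.0399]), np.float64(0.0018533719688886496))
```

The wanted scoop: candidates in the top view are silver (372,257), orange (287,308), orange (437,308) and purple (215,355). Only the silver one is metal-coloured with a grey post and holds six balls, and the crop confirms this. Triangulated heights (board top 121 mm, scoop rim 45 mm, post about 112 mm) match the text. I move to a point in front of the board, with the jaws along the panel.

Call:
jog_arm --pt "1.9 3 0 0 0 3.9" --pt "1.9 3 0 0 0 3.9" --pt "1.9 3 0 0 0 3.9" --pt "1.9 3 0 0 0 3.9" --pt "1.9 3 0 0 0 3.9" --pt "1.9 3 0 0 0 3.9" --pt "1.9 3 0 0 0 3.9" --pt "1.9 3 0 0 0 3.9" --pt "1.9 3 0 0 0 3.9" --pt "1.9 3 0 0 0 3.9" --hand 1

```text
time_s: 0.98
tcp_pos: [0.3492, -0.2769, 0.2312]
eef_rot: [[0.0, 0.814, -0.58], [0.0, -0.58, -0.814], [-1.0, 0.0, -0.0]]
ft_force: [-0.0, -0.7, -0.2]
grip_width: 1.0
```

Call:
jog_arm --pt "1.9 3 0 0 0 3.9" --pt "1.9 3 0 0 0 3.9" --pt "1.9 3 0 0 0 3.9" --pt "1.9 3 0 0 0 3.9" --pt "1.9 3 0 0 0 3.9" --pt "1.9 3 0 0 0 3.9" --pt "1.9 3 0 0 0 3.9" --pt "1.9 2.5 0 0 0 3.9" --pt "1.9 1.7 0 0 0 3.9" --pt "1.8 0.8 0 0 0 3.9"

```text
time_s: 1.82
tcp_pos: [0.5385, -0.0158, 0.231]
eef_rot: [[-0.0, 0.998, 0.064], [0.001, 0.064, -0.998], [-1.0, -0.0, -0.001]]
ft_force: [-0.0, 0.2, 1.3]
grip_width: 1.0
```

```bash
python3 - <<'E'
from h import *
st(); import pickle
c=get_calibration('wrist'); im=capture('wrist'); cv2.imwrite('pics/w1.png',im); pickle.dump(c,open('w1.pkl','wb')); print(ray(c,(320,240)))
E
```

```text
1.817 [ 0.5385 -0.0158  0.231 ] F [-0.0341  0.2106  1.2978] g 1.0
[[-0.0, 0.998, 0.064], [0.001, 0.064, -0.998], [-1.0, -0.0, -0.001]] [-0.125  -0.035   1.6594  0.0007  1.5176 -0.1892]
(array([0.5344, 0.0538, 0.374 ]), array([ 0.0003, -0.2745, -0.9616]))
```

View pics/w1.png

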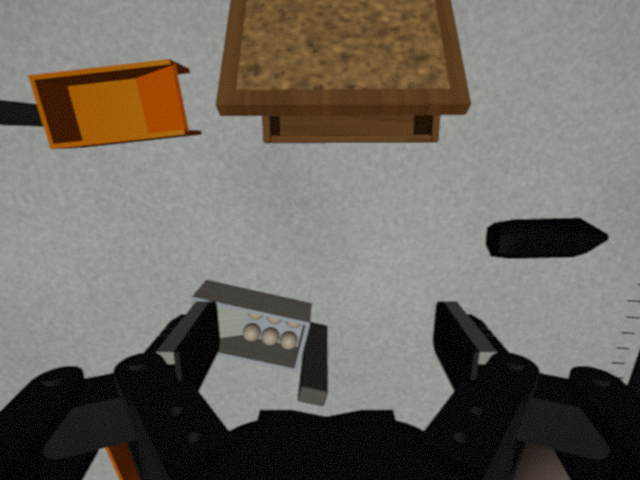

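```bash
python3 - <<'E'
from h import *
import pickle
c=pickle.load(open('w1.pkl','rb'))
for n,a,b,z in (('board',(218,112),(470,110),.124),('box',(264,142),(438,142),.075),('box bottom?',(264,142),(438,142),.0)):
    A=onz(c,a,z);B=onz(c,b,z);d=B-A;print(n,A,B,np.linalg.norm(d),np.degrees(np.arctan2(d[1],d[0])))
A,B=onz(c,(305,395),.115),onz(c,(326,398),.115);print('post',A,B)
E
```

```text
board [0.4632 0.0644 0.124 ] [0.6263 0.0762 0.124 ] 0.16356006000439996 4.121826198438546
box [0.4853 0.0463 0.075 ] [0.6231 0.0552 0.075 ] 0.13816215275874527 3.6970828823625346
box bottom? [0.4729 0.0445 0.    ] [0.6454 0.0556 0.    ] 0.1728174485126017 3.697082882362535
post [ 0.53  -0.157  0.115] [ 0.5479 -0.1589  0.115 ]
```

Call:
jog_arm --pt "0.2 1.3 -3.5 0 0 0" --pt "0.2 1.3 -3.5 0 0 0" --pt "0.2 1.3 -3.5 0 0 0" --pt "0.2 1.3 -3.3 0 0 0" --pt "0 0 0 0 0 0"

```text
time_s: 2.28
tcp_pos: [0.5402, 0.0354, 0.085]
eef_rot: [[-0.012, 0.998, 0.06], [0.001, 0.06, -0.998], [-1.0, -0.012, -0.002]]
ft_force: [-1.7, -0.3, -1.3]
grip_width: 0.999
```

```bash
python3 - <<'E'
from h import *
st()
im=capture('side'); crop('s3',im,180,200,160,150,5)
im=capture('top'); crop('t3',im,140,140,200,150,4)
E
```

```text
2.283 [0.5402 0.0354 0.085 ] F [-1.6801 -0.2924 -1.3467] g 0.999
[[-0.012, 0.998, 0.06], [0.001, 0.06, -0.998], [-1.0, -0.012, -0.002]] [-0.0298  0.1054  1.791   0.0009  1.2578 -0.0897]
```

View pics/s3.png

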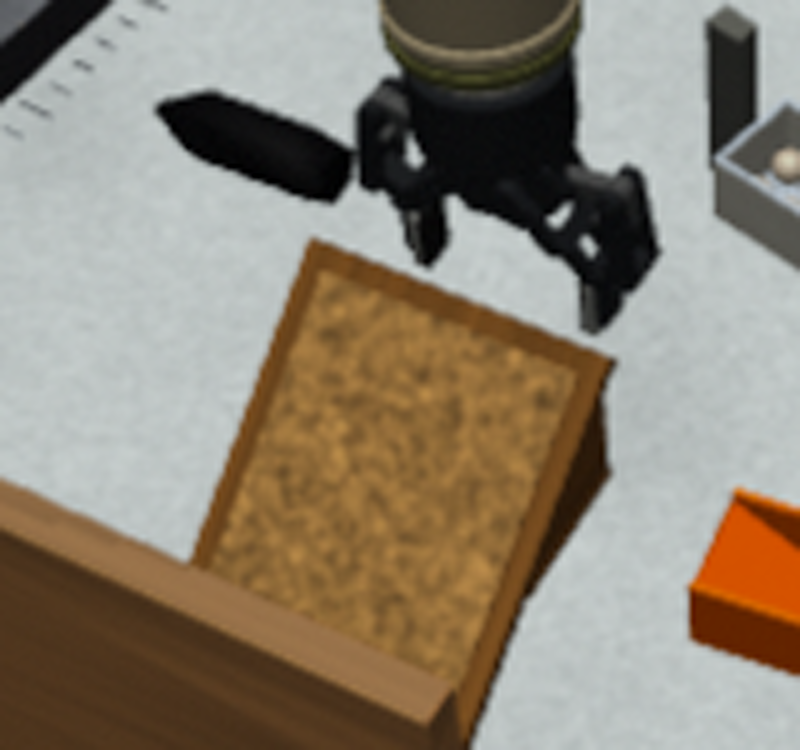

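View pics/t3.png

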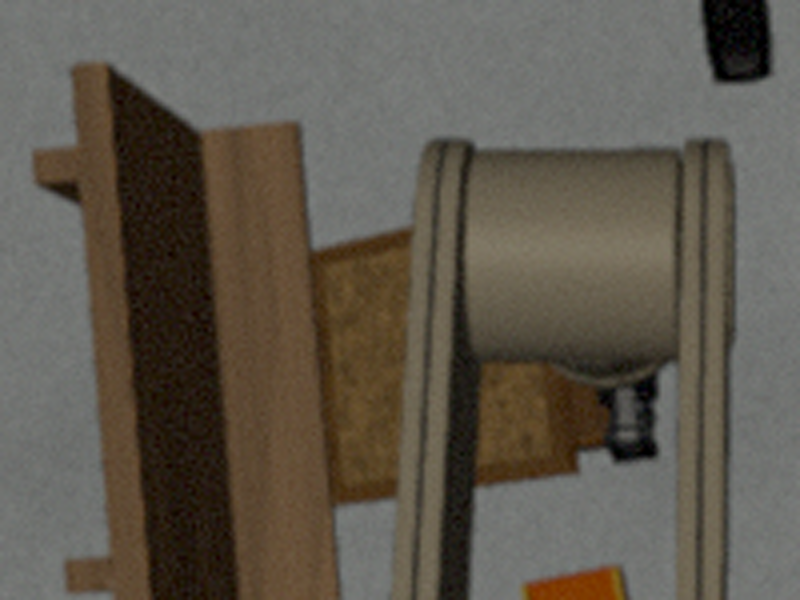

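Call:
jog_arm --pt "0.3 0.9 0 0 0 0" --pt "0.2 0.9 0 0 0 0" --pt "-0.05 0.7 0.7 0 0 0" --pt "-0.05 0.7 0.75 0 0 0" --pt "-0.05 0.7 0.75 0 0 0" --pt "-0.05 0.7 0.7 0 0 0" --pt "-0.06 0.9 0.7 0 0 0" --pt "-0.06 0.9 0.6 0 0 0" --pt "0 0 0 0 0 0"

```text
time_s: 3.13
tcp_pos: [0.5486, 0.0993, 0.1378]
eef_rot: [[0.003, 0.998, 0.059], [0.001, 0.059, -0.998], [-1.0, 0.003, -0.001]]
ft_force: [0.2, -1.9, 2.1]
grip_width: 0.999
```

```bash
python3 - <<'E'
from h import *
st()
im=capture('side'); crop('s4',im,140,180,200,150,4)
E
```

```text
3.133 [0.5486 0.0993 0.1378] F [ 0.1556 -1.9284  2.1138] g 0.999
[[0.003, 0.998, 0.059], [0.001, 0.059, -0.998], [-1.0, 0.003, -0.001]] [0.0866 0.0765 1.7193 0.0007 1.3425 0.027 ]
```

View pics/s4.png

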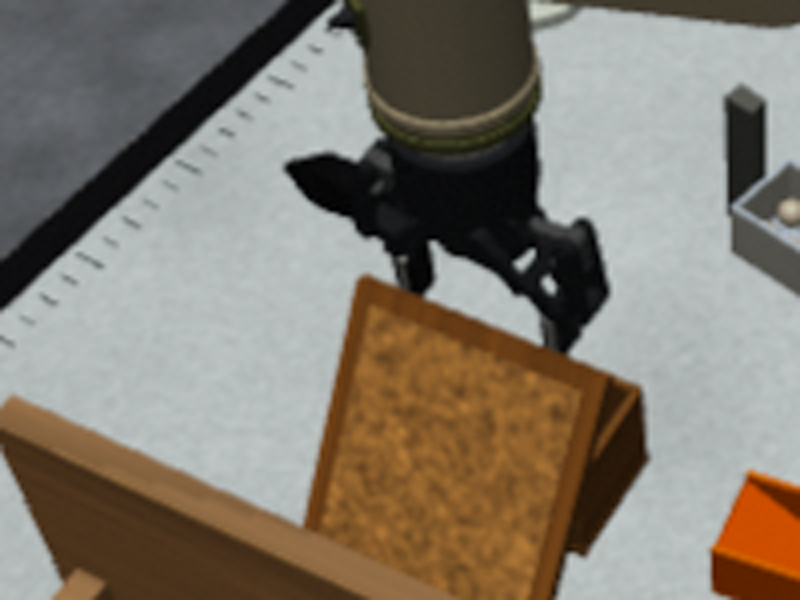

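Call:
jog_arm --pt "-0.06 0.9 0.45 0 0 0" --pt "-0.06 0.9 0.4 0 0 0" --pt "-0.06 0.9 0.4 0 0 0" --pt "-0.06 0.9 0.3 0 0 0" --pt "-0.06 0.9 0.25 0 0 0" --pt "-0.05 0.8 0.2 0 0 0" --pt "-0.05 0.8 0.2 0 0 0" --pt "-0.05 0.8 0.2 0 0 0" --pt "-0.05 0.8 0.2 0 0 0" --pt "0 0 0 0 0 0"

```text
time_s: 4.02
tcp_pos: [0.5425, 0.1761, 0.1617]
eef_rot: [[0.0, 0.998, 0.059], [0.001, 0.059, -0.998], [-1.0, 0.0, -0.001]]
ft_force: [0.3, 0.1, 0.1]
grip_width: 0.996
```

```bash
python3 - <<'E'
from h import *
st()
im=capture('side'); crop('s5',im,140,180,200,150,4)
E
```

```text
4.017 [0.5425 0.1761 0.1617] F [0.3145 0.1443 0.0667] g 0.996
[[0.0, 0.998, 0.059], [0.001, 0.059, -0.998], [-1.0, 0.0, -0.001]] [0.2236 0.0931 1.6567 0.0007 1.3913 0.1639]
```

View pics/s5.png

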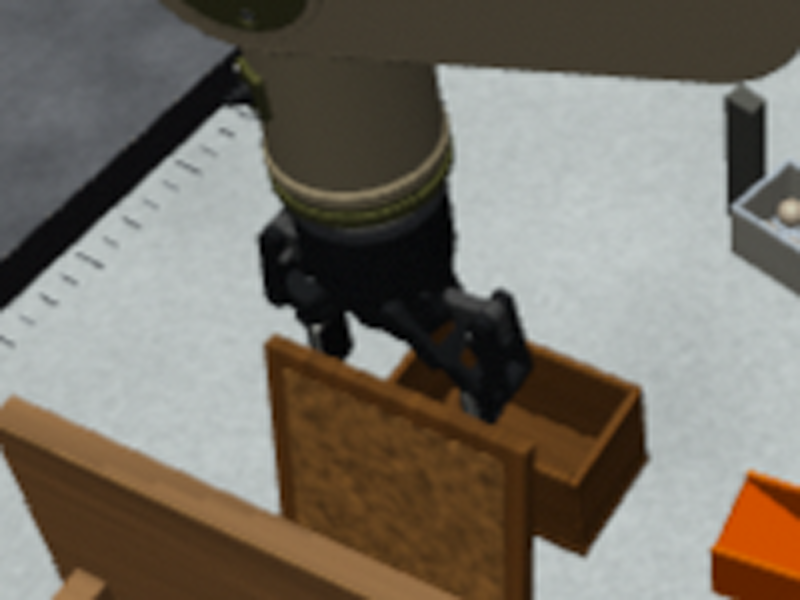

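Call:
jog_arm --pt "-0.05 0.7 0.1 0 0 0" --pt "-0.05 0.7 0.1 0 0 0" --pt "-0.05 0.7 0.1 0 0 0" --pt "-0.05 0.7 0.1 0 0 0" --pt "-0.04 0.6 0 0 0 0" --pt "-0.04 0.6 0 0 0 0" --pt "-0.04 0.6 0 0 0 0" --pt "0 0 0 0 0 0"

```text
time_s: 4.73
tcp_pos: [0.5392, 0.2216, 0.1652]
eef_rot: [[-0.0, 0.998, 0.059], [0.0, 0.059, -0.998], [-1.0, -0.0, -0.0]]
ft_force: [0.1, -0.3, 0.3]
grip_width: 1.003
```

```bash
python3 - <<'E'
from h import *
st()
im=capture('side'); crop('s6',im,140,180,200,200,3)
E
```

```text
4.733 [0.5392 0.2216 0.1652] F [ 0.072  -0.3104  0.3384] g 1.003
[[-0.0, 0.998, 0.059], [0.0, 0.059, -0.998], [-1.0, -0.0, -0.0]] [0.3018 0.124  1.6167 0.0004 1.4008 0.2425]
```

View pics/s6.png

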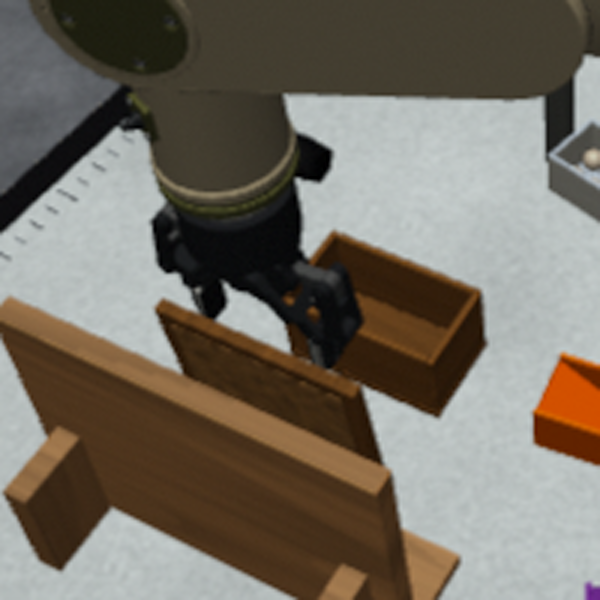

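Call:
jog_arm --pt "-0.04 0.6 0 0 0 0" --pt "-0.04 0.6 0 0 0 0" --pt "-0.04 0.6 0 0 0 0" --pt "-0.04 0.6 0 0 0 0" --pt "0 0 0 0 0 0" --pt "0 0 0 0 0 0"

```text
time_s: 5.28
tcp_pos: [0.5377, 0.2448, 0.1652]
eef_rot: [[-0.0, 0.998, 0.059], [-0.0, 0.059, -0.998], [-1.0, -0.0, 0.0]]
ft_force: [0.2, -0.5, 0.1]
grip_width: 1.001
```

```bash
python3 - <<'E'
from h import *
st()
im=capture('side'); crop('s7',im,140,180,200,200,3)
E
```

```text
5.283 [0.5377 0.2448 0.1652] F [ 0.2098 -0.4636  0.0524] g 1.001
[[-0.0, 0.998, 0.059], [-0.0, 0.059, -0.998], [-1.0, -0.0, 0.0]] [ 0.3405  0.145   1.5939 -0.      1.4029  0.2814]
```

View pics/s7.png

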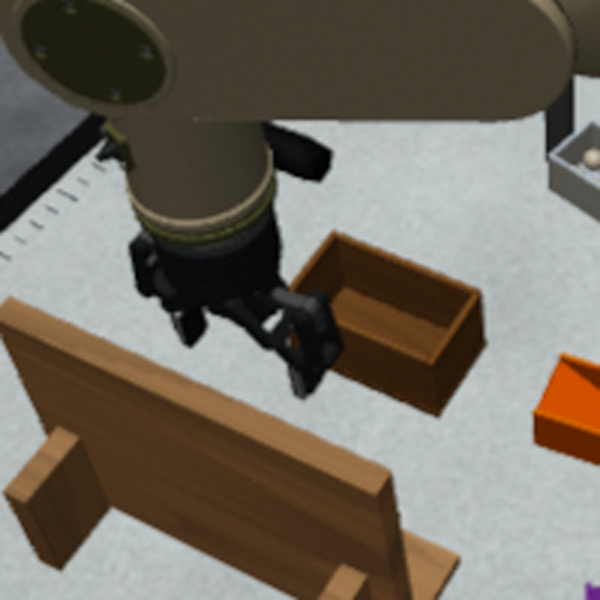

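Call:
jog_arm --pt "0.1 -1.5 0.2 0 0 0" --pt "0.2 -3 0.8 0 0 0" --pt "0.2 -3.5 1 0 0 0" --pt "0.2 -3.5 1 0 0 0" --pt "0.2 -3.5 1 0 0 0" --pt "0.2 -3.5 1 0 0 0" --pt "0.2 -3.5 1 0 0 0" --pt "0.1 -2 0 0 0 0.4" --pt "0 0 0 0 0 0"

```text
time_s: 6.08
tcp_pos: [0.5522, -0.0008, 0.2265]
eef_rot: [[0.002, 0.998, 0.061], [-0.002, 0.061, -0.998], [-1.0, 0.002, 0.002]]
ft_force: [0.4, 1.4, 0.3]
grip_width: 0.999
```

```bash
python3 - <<'E'
from h import *
import pickle
st()
c=get_calibration('wrist'); im=capture('wrist'); cv2.imwrite('pics/w2.png',im); pickle.dump(c,open('w2.pkl','wb'))
im=capture('side'); cv2.imwrite('pics/side8.png',im); crop('s8',im,130,200,200,190,4)
im=capture('top'); cv2.imwrite('pics/top8.png',im);crop('t8',im,140,140,160,160,4)
E
```

```text
6.083 [ 0.5522 -0.0008  0.2265] F [0.4433 1.4385 0.3243] g 0.999
[[0.002, 0.998, 0.061], [-0.002, 0.061, -0.998], [-1.0, 0.002, 0.002]] [-0.093   0.0015  1.6315 -0.0019  1.5065 -0.1539]
```

View pics/w2.png

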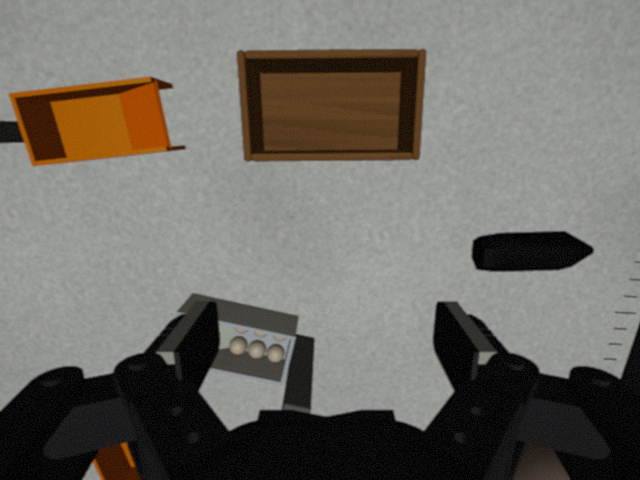

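View pics/s8.png

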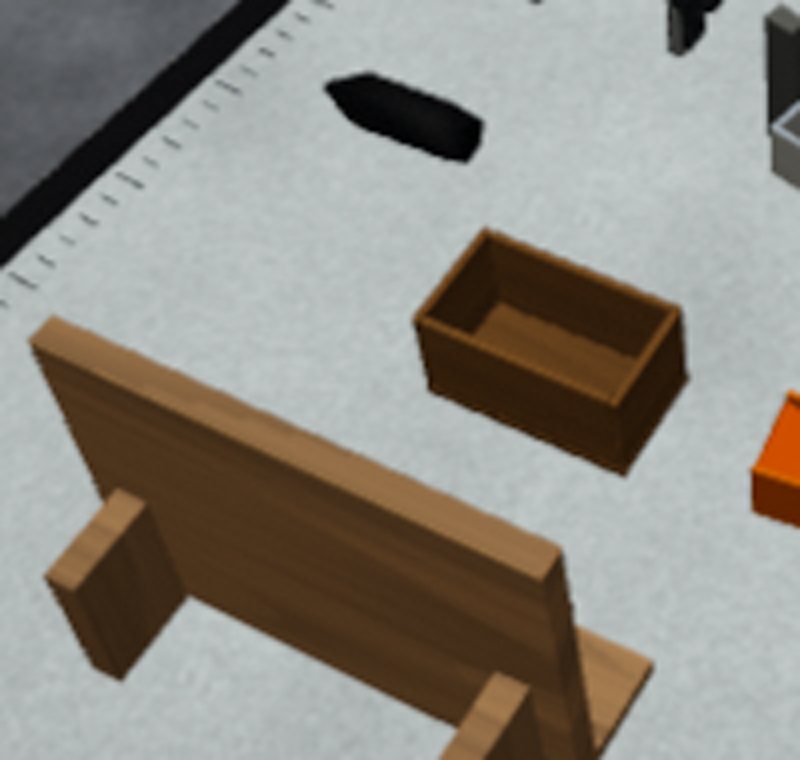

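View pics/t8.png

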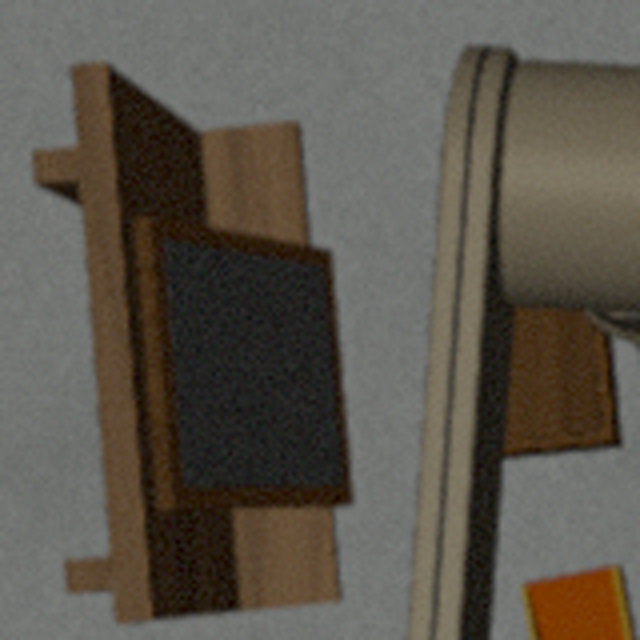

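```bash
cat >> h.py <<'E'
px=lambda x0,y0,k:(lambda X,Y:(x0+(X+.5)/k-.5,y0+(Y+.5)/k-.5))
th=np.radians(3.8); U=np.array([[np.cos(th),np.sin(th)],[-np.sin(th),np.cos(th)]]); UO=np.array([.541,.231])
def unit(p): return U@(np.asarray(p)[:2]-UO)*1000
def seg(n,A,B): 
    d=B-A; print(n,A,B,'len',round(np.linalg.norm(d),4),'ang',round(np.degrees(np.arctan2(d[1],d[0])),2),'unit',unit(A),unit(B))
E
python3 - <<'E'
from h import *
import pickle
T=get_calibration('top');S=get_calibration('side');c=pickle.load(open('w2.pkl','rb'))
t=px(140,140,4);s=px(130,200,4)
seg('foot',onz(T,t(352,502),.003),onz(T,t(330,250),.003))
seg('step',onz(T,t(340,600),.012),onz(T,t(299,123),.012))
seg('btop',onz(T,t(158,507),.19),onz(T,t(135,217),.19))
seg('box far',onz(c,(245,161),.075),onz(c,(419,159),.075))
seg('box near',onz(c,(237,51),.075),onz(c,(425,49),.075))
seg('box panelside rim (side)',onz(S,s(612,405),.075),onz(S,s(415,318),.075))
seg('box far rim (side)',onz(S,s(683,308),.075),onz(S,s(487,229),.075))
seg('box panelside bottom (side)',onz(S,s(625,475),.0),onz(S,s(430,390),.0))
print(unit(st()['tcp_pos']))
E
```

```text
foot [0.4538 0.2127 0.003 ] [0.611  0.2232 0.003 ] len 0.1576 ang 3.83 unit [-88.2407 -12.5182] [ 69.3118 -12.4444]
step [0.3938 0.2197 0.012 ] [0.6898 0.2392 0.012 ] len 0.2967 ang 3.78 unit [-147.6501   -1.5527] [149.0198  -1.637 ]
btop [0.4492 0.2845 0.19  ] [0.6073 0.2947 0.19  ] len 0.1584 ang 3.69 unit [-88.0685  59.4562] [70.3538 59.1562]
box far [0.4855 0.0458 0.075 ] [0.623  0.0557 0.075 ] len 0.1379 ang 4.15 unit [ -67.6537 -181.1556] [  70.2372 -180.3069]
box near [0.4797 0.1243 0.075 ] [0.617  0.1341 0.075 ] len 0.1376 ang 4.08 unit [ -68.1864 -102.3647] [  69.3719 -101.6963]
box panelside rim (side) [0.4785 0.1264 0.075 ] [0.6129 0.1341 0.075 ] len 0.1347 ang 3.25 unit [ -69.3097 -100.207 ] [  65.3646 -101.4986]
box far rim (side) [0.4814 0.0474 0.075 ] [0.617  0.0572 0.075 ] len 0.136 ang 4.16 unit [ -71.6373 -179.2809] [  64.3257 -178.4209]
box panelside bottom (side) [0.4773 0.1234 0.    ] [0.615  0.1333 0.    ] len 0.1381 ang 4.11 unit [ -70.6975 -103.1069] [  67.3815 -102.3629]
6.233 [0.5515 0.004  0.2252] F [ 0.5947  0.1859 -0.6384] g 1.003
[[-0.0, 0.998, 0.064], [0.0, 0.064, -0.998], [-1.0, -0.0, -0.0]] [-0.086   0.0026  1.6328  0.0003  1.5064 -0.15  ]
[  -4.58   -227.2309]
```

Board is up and square (foot edge at unit y ≈ −12.5 mm, angle 3.8° like the unit). Its foot is centred about 9 mm toward −x from the box's centre, so I'll push the box slightly diagonally with both open fingers.

Call:
jog_arm --pt "0.05 0.3 -3.9 0 0 0.1" --pt "0.05 0.3 -3.9 0 0 0.1" --pt "0.05 0.3 -3.9 0 0 0" --pt "0.05 0.3 -3.9 0 0 0" --pt "0.05 0.3 -2.5 0 0 0" --pt "0 0.1 -1.4 0 0 0" --pt "0 0 0 0 0 0"

```text
time_s: 6.82
tcp_pos: [0.5501, 0.0221, 0.0253]
eef_rot: [[-0.009, 0.997, 0.071], [0.001, 0.071, -0.997], [-1.0, -0.008, -0.001]]
ft_force: [-0.5, -0.1, 0.1]
grip_width: 0.999
```

Call:
jog_arm --pt "-0.05 0.8 0 0 0 0" --pt "-0.05 0.7 0 0 0 0" --pt "-0.15 0.9 0 0 0 0" --pt "-0.16 0.9 0 0 0 0" --pt "-0.16 0.9 0 0 0 0" --pt "-0.16 0.9 0 0 0 0" --pt "-0.16 0.9 0 0 0 0" --pt "-0.16 0.9 0 0 0 0" --pt "-0.16 0.9 0 0 0 0" --pt "0 0 0 0 0 0"

```text
time_s: 7.65
tcp_pos: [0.5429, 0.1004, 0.0318]
eef_rot: [[0.002, 0.998, 0.07], [0.001, 0.07, -0.998], [-1.0, 0.003, -0.001]]
ft_force: [0.2, 0.0, 0.6]
grip_width: 0.997
```

```bash
python3 - <<'E'
from h import *
print(unit(st()['tcp_pos']))
im=capture('side'); crop('s9',im,130,200,200,190,4)
E
```

```text
7.65 [0.5429 0.1004 0.0318] F [0.2418 0.0073 0.5814] g 0.997
[[0.002, 0.998, 0.07], [0.001, 0.07, -0.998], [-1.0, 0.003, -0.001]] [0.0896 0.1902 1.8048 0.0006 1.144  0.0194]
[  -6.7671 -130.4843]
```

View pics/s9.png

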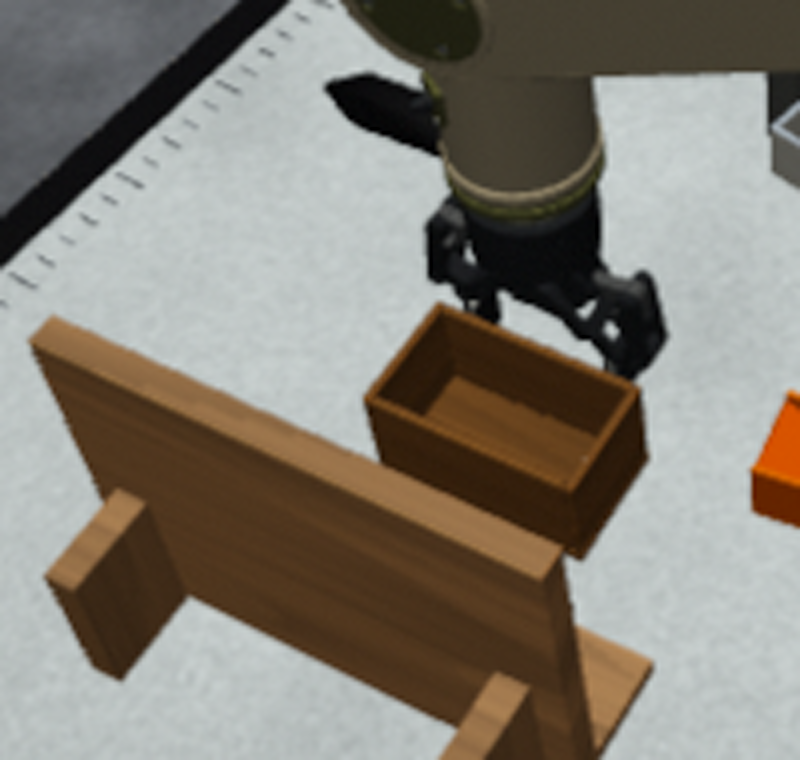

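```bash
python3 - <<'E'
from h import *
S=get_calibration('side');s=px(130,200,4)
seg('far',onz(S,s(641,389),.075),onz(S,s(440,304),.075))
seg('panelside',onz(S,s(573,491),.075),onz(S,s(366,399),.075))
E
```

```text
far [0.4705 0.1087 0.075 ] [0.6066 0.1182 0.075 ] len 0.1365 ang 3.98 unit [ -78.4935 -117.3183] [  57.9846 -116.9005]
panelside [0.4647 0.185  0.075 ] [0.6014 0.1946 0.075 ] len 0.137 ang 4.01 unit [-79.1323 -40.8034] [ 57.8368 -40.3067]
```

Call:
jog_arm --pt "-0.06 0.8 0 0 0 0" --pt "-0.06 0.8 0 0 0 0" --pt "-0.05 0.7 0 0 0 0" --pt "0 0.2 0 0 0 0" --pt "0 0 0 0 0 0"

```text
time_s: 8.12
tcp_pos: [0.5409, 0.1236, 0.0309]
eef_rot: [[0.001, 0.998, 0.069], [-0.0, 0.069, -0.998], [-1.0, 0.001, 0.0]]
ft_force: [0.6, -0.9, 1.1]
grip_width: 1.001
```

Call:
jog_arm --pt "0 0.1 0 0 0 0" --pt "0 0.1 0 0 0 0"

```text
time_s: 8.28
tcp_pos: [0.5409, 0.1245, 0.0308]
eef_rot: [[0.001, 0.998, 0.069], [-0.001, 0.069, -0.998], [-1.0, 0.001, 0.001]]
ft_force: [-0.5, -7.8, 4.3]
grip_width: 1.005
```

Call:
jog_arm --pt "0 0.1 0 0 0 0" --pt "0 0.1 0 0 0 0"

```text
time_s: 8.45
tcp_pos: [0.5409, 0.1264, 0.0308]
eef_rot: [[0.001, 0.998, 0.068], [-0.001, 0.068, -0.998], [-1.0, 0.001, 0.001]]
ft_force: [-0.4, -6.6, 6.1]
grip_width: 1.0
```

```bash
python3 - <<'E'
from h import *
print(unit(st()['tcp_pos']))
im=capture('side'); crop('s10',im,130,200,200,190,4)
im=capture('top'); crop('t10',im,140,140,160,160,4)
E
```

```text
8.45 [0.5409 0.1264 0.0308] F [-0.364  -6.5551  6.1338] g 1.0
[[0.001, 0.998, 0.068], [-0.001, 0.068, -0.998], [-1.0, 0.001, 0.001]] [ 0.1381  0.2021  1.7932 -0.0013  1.1457  0.0702]
[  -6.9999 -104.3679]
```

View pics/s10.png

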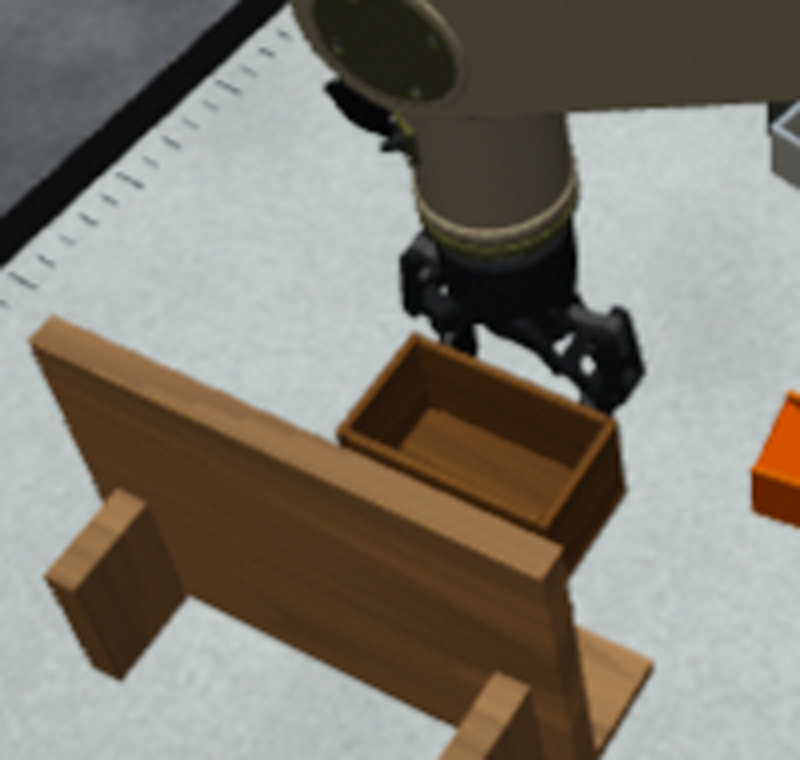

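View pics/t10.png

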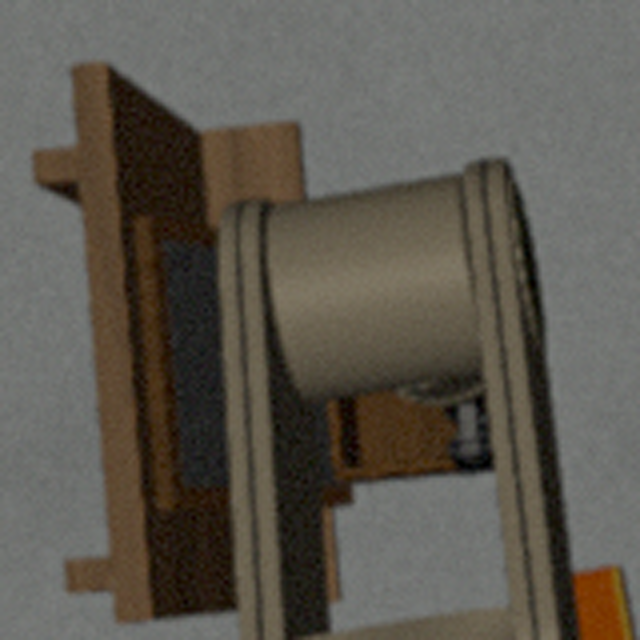

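Call:
jog_arm --pt "0 0.1 0 0 0 0" --pt "0 0 0 0 0 0"

```text
time_s: 8.72
tcp_pos: [0.5409, 0.1275, 0.0308]
eef_rot: [[0.001, 0.998, 0.068], [-0.001, 0.068, -0.998], [-1.0, 0.001, 0.001]]
ft_force: [-0.4, -5.8, 4.2]
grip_width: 0.999
```

Call:
jog_arm --pt "0 -0.4 0 0 0 0" --pt "0.1 -1.5 0 0 0 0" --pt "0.1 -2.5 2 0 0 0" --pt "0 -3 3.5 0 0 0" --pt "0 -3 3.5 0 0 0" --pt "0 -3 3.5 0 0 0" --pt "0 -3 3.5 0 0 0" --pt "0 -2 3.5 0 0 0" --pt "0 0 0 0 0 0"

```text
time_s: 9.47
tcp_pos: [0.5459, -0.0481, 0.2202]
eef_rot: [[0.011, 0.998, 0.066], [-0.003, 0.066, -0.998], [-1.0, 0.011, 0.004]]
ft_force: [2.0, -0.2, 0.4]
grip_width: 0.998
```

```bash
python3 - <<'E'
from h import *
import pickle
st()
c=get_calibration('wrist'); im=capture('wrist'); cv2.imwrite('pics/w3.png',im); pickle.dump(c,open('w3.pkl','wb'))
im=capture('side'); crop('s11',im,130,200,200,190,4)
im=capture('top'); cv2.imwrite('pics/top11.png',im);crop('t11',im,140,140,160,160,4)
E
```

```text
9.467 [ 0.5459 -0.0481  0.2202] F [ 1.9976 -0.1969  0.4245] g 0.998
[[0.011, 0.998, 0.066], [-0.003, 0.066, -0.998], [-1.0, 0.011, 0.004]] [-0.181  -0.0163  1.6608 -0.0007  1.4854 -0.2468]
```

View pics/w3.png

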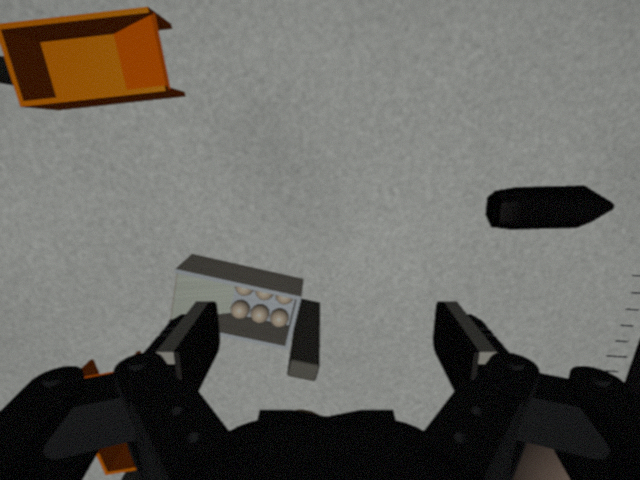

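View pics/t11.png

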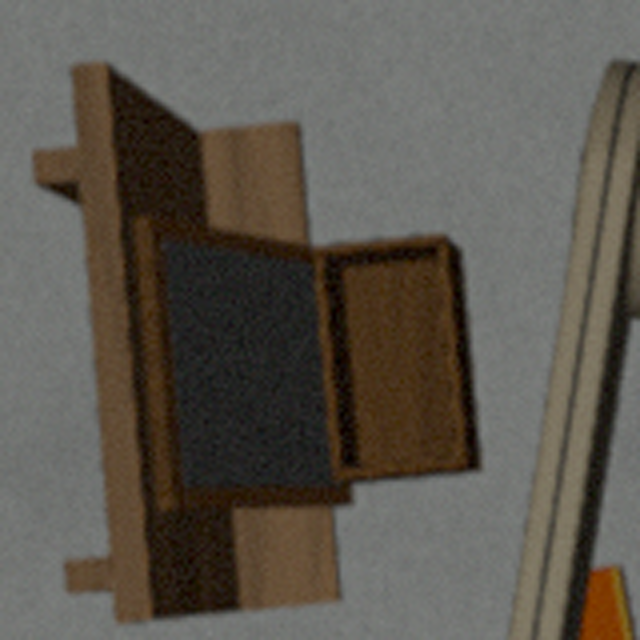

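View pics/s11.png

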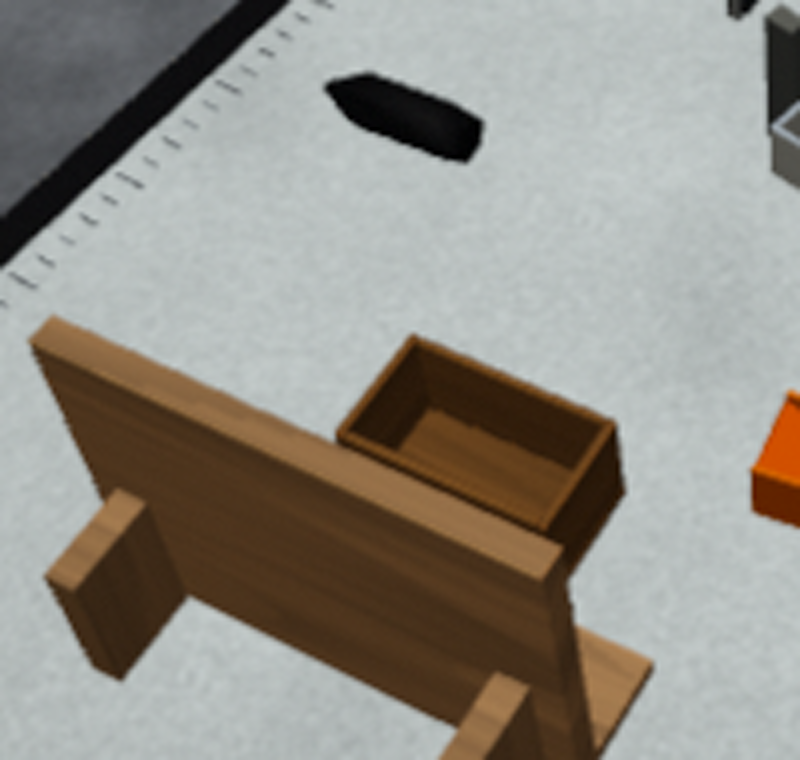

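```bash
python3 - <<'E'
from h import *
T=get_calibration('top');t=px(140,140,4);S=get_calibration('side');s=px(130,200,4)
seg('panelside',onz(T,t(338,482),.075),onz(T,t(313,246),.075))
seg('far',onz(T,t(468,472),.075),onz(T,t(447,236),.075))
print(unit(onz(T,t(351,503),.003)))
seg('far s',onz(S,s(616,423),.075),onz(S,s(413,336),.075))
seg('btop',onz(T,t(158,507),.19),onz(T,t(135,217),.19))
E
```

```text
panelside [0.4638 0.2079 0.075 ] [0.6039 0.2199 0.075 ] len 0.1407 ang 4.91 unit [-78.5785 -17.938 ] [ 62.0735 -15.2238]
far [0.4672 0.1312 0.075 ] [0.6072 0.1403 0.075 ] len 0.1403 ang 3.73 unit [-80.2307 -94.7069] [ 60.0741 -94.8848]
[-88.7954 -11.8477]
far s [0.4696 0.1355 0.075 ] [0.6058 0.1452 0.075 ] len 0.1366 ang 4.07 unit [-77.538  -90.5605] [ 59.0149 -89.9157]
btop [0.4492 0.2845 0.19  ] [0.6073 0.2947 0.19  ] len 0.1584 ang 3.69 unit [-88.0685  59.4562] [70.3538 59.1562]
```

Call:
jog_arm --pt "-0.1 -1.1 0 0 0 7" --pt "-0.1 -1.1 0 0 0 7" --pt "-0.1 -1.1 0 0 0 7" --pt "-0.1 -1.1 0 0 0 7" --pt "-0.1 -1.1 0 0 0 7" --pt "-0.1 -1.1 0 0 0 7" --pt "-0.1 -1.1 0 0 0 7" --pt "-0.1 -1.1 0 0 0 7" --pt "-0.1 -1.1 0 0 0 7" --pt "-0.1 -1.1 0 0 0 7"

```text
time_s: 10.45
tcp_pos: [0.5314, -0.153, 0.2091]
eef_rot: [[-0.004, 0.269, 0.963], [0.002, 0.963, -0.269], [-1.0, 0.001, -0.004]]
ft_force: [-0.1, -0.7, -0.3]
grip_width: 1.0
```

Call:
jog_arm --pt "0 0 0 0 0 6.5" --pt "0 0 0 0 0 0"

```text
time_s: 10.62
tcp_pos: [0.5314, -0.1532, 0.2092]
eef_rot: [[-0.004, 0.16, 0.987], [0.002, 0.987, -0.16], [-1.0, 0.001, -0.004]]
ft_force: [-0.3, 0.2, -1.0]
grip_width: 1.002
```

```bash
python3 - <<'E'
from h import *
import pickle
s=st()
c=get_calibration('wrist'); im=capture('wrist'); cv2.imwrite('pics/w4.png',im); pickle.dump(c,open('w4.pkl','wb'))
D=np.array([[.1311,1.4893,.5994,.2302],[-.035,1.6594,.5387,.231],[.1054,1.791,.5414,.085],[.0765,1.7193,.5575,.1378],[.0931,1.6567,.5704,.1617],[.124,1.6167,.5830,.1652],[.145,1.5939,.5908,.1652],[.1902,1.8048,.5521,.0318],[.2021,1.7932,.5555,.0308]])
q=s['joints'];D=np.vstack([D,[q[1],q[2],np.hypot(*s['tcp_pos'][:2]),s['tcp_pos'][2]]])
from scipy.optimize import least_squares
def f(p):
    a0,L2,L3,o,h=p
    r_=a0+L2*np.sin(D[:,0])+L3*np.sin(D[:,0]+D[:,1])+o*np.cos(D[:,0]+D[:,1])
    z_=h+L2*np.cos(D[:,0])+L3*np.cos(D[:,0]+D[:,1])-o*np.sin(D[:,0]+D[:,1])
    return np.r_[r_-D[:,2],z_-D[:,3]]
R=least_squares(f,[0,.4,.4,0,.1]);print(R.x,np.abs(R.fun).max())
E
```

```text
10.617 [ 0.5314 -0.1532  0.2092] F [-0.3322  0.175  -0.9828] g 1.002
[[-0.004, 0.16, 0.987], [0.002, 0.987, -0.16], [-1.0, 0.001, -0.004]] [-0.3737  0.0189  1.6457  0.0005  1.4813 -1.7835]
[ 0.0016  0.3749  0.5535  0.0633 -0.0508] 0.003759097912158005
```

View pics/w4.png

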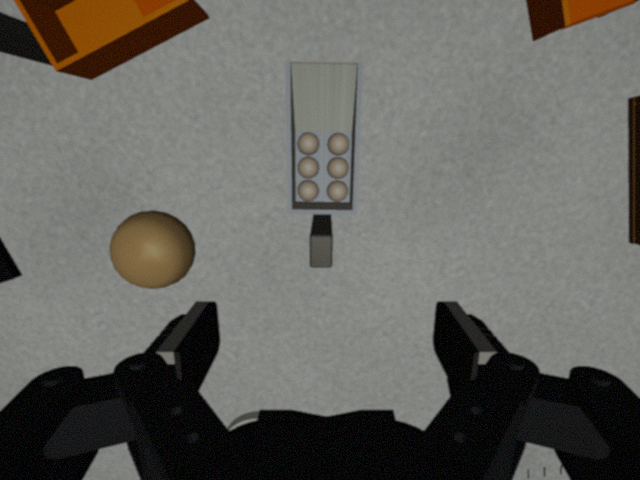

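```bash
python3 - <<'E'
from h import *
import pickle
c=pickle.load(open('w4.pkl','rb'))
P=[onz(c,u,.115) for u in ((310,236),(332,236),(331.5,266.5),(310,266.5))]
print(P,np.mean(P,0))
L=onz(c,(292,205),.045),onz(c,(353,205),.045);M=onz(c,(290,62),.045),onz(c,(358,63),.045)
print(L,M); print('back mid',(L[0]+L[1])/2,'lip mid',(M[0]+M[1])/2); d=(L[0]+L[1]-M[0]-M[1]);print('x dir ang',np.degrees(np.arctan2(d[1],d[0])),np.linalg.norm(d)/2)
e=L[1]-L[0];print(np.degrees(np.arctan2(e[1],e[0])))
# height check of post top via top-view triangulation
T=get_calibration('top');t2=px(330,200,6)
print(tri(T,t2(310,133),c,(321,251)))
E
```

```text
[array([ 0.5239, -0.1636,  0.115 ]), array([ 0.5263, -0.1489,  0.115 ]), array([ 0.5479, -0.1527,  0.115 ]), array([ 0.5455, -0.1674,  0.115 ])] [ 0.5359 -0.1582  0.115 ]
(array([ 0.5125, -0.1802,  0.045 ]), array([ 0.5209, -0.1286,  0.045 ])) (array([ 0.4026, -0.161 ,  0.045 ]), array([ 0.4117, -0.1093,  0.045 ]))
back mid [ 0.5167 -0.1544  0.045 ] lip mid [ 0.4071 -0.1352  0.045 ]
x dir ang -9.95968871926339 0.11121610012450817
80.77479797876148
(array([ 0.5394, -0.1603,  0.1034]), np.float64(0.0031737957737021628))
```

Call:
jog_arm --pt "0.25 -0.25 -2 0 0 0" --pt "0.2 -0.2 -3.5 0 0 0" --pt "0 0 -3.5 0 0 0" --pt "0 0 -3 0 0 0" --pt "0 0 -2 0 0 0" --pt "0 0 -0.6 0 0 0" --pt "0 0 0 0 0 0"

```text
time_s: 11.25
tcp_pos: [0.5348, -0.1569, 0.0628]
eef_rot: [[-0.005, 0.168, 0.986], [0.002, 0.986, -0.168], [-1.0, 0.001, -0.006]]
ft_force: [0.3, -0.2, -0.3]
grip_width: 0.999
```

```bash
python3 - <<'E'
from h import *
s=st()
im=capture('wrist'); cv2.imwrite('pics/w5.png',im)
E
```

```text
11.25 [ 0.5348 -0.1569  0.0628] F [ 0.2856 -0.2238 -0.294 ] g 0.999
[[-0.005, 0.168, 0.986], [0.002, 0.986, -0.168], [-1.0, 0.001, -0.006]] [-0.3775  0.1682  1.7661  0.0002  1.2131 -1.7797]
```

View pics/w5.png

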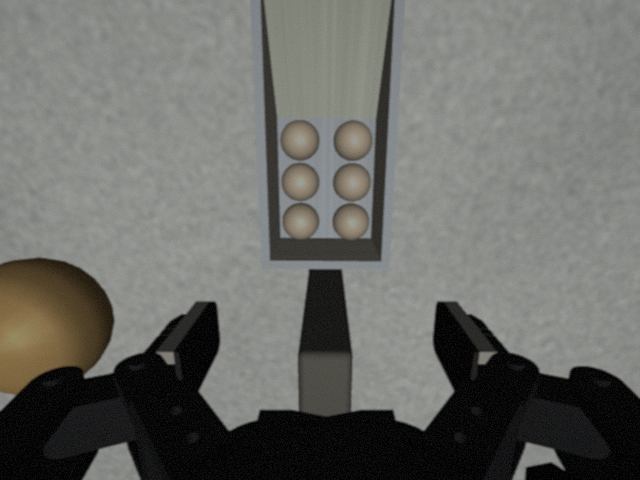

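Call:
jog_arm --pt "0 0 0 0 0 0" --pt "0 0 0 0 0 0" --pt "0 0 0 0 0 0" --pt "0 0 0 0 0 0" --pt "0 0 0 0 0 0" --pt "0 0 0 0 0 0" --hand 0 --newtons 100

```text
time_s: 11.8
tcp_pos: [0.5374, -0.1587, 0.0665]
eef_rot: [[0.001, 0.166, 0.986], [-0.0, 0.986, -0.166], [-1.0, -0.0, 0.001]]
ft_force: [0.8, -1.2, 2.2]
grip_width: 0.174
```

Call:
jog_arm --pt "0 0 0.5 0 0 0" --pt "0 0 1 0 0 0" --pt "0 0 1.5 0 0 0" --pt "0 0 0 0 0 0" --pt "0 0 0 0 0 0"

```text
time_s: 12.22
tcp_pos: [0.538, -0.159, 0.0973]
eef_rot: [[0.003, 0.166, 0.986], [-0.001, 0.986, -0.166], [-1.0, -0.001, 0.003]]
ft_force: [-0.7, -0.5, -2.3]
grip_width: 0.172
```

```bash
python3 - <<'E'
from h import *
s=st()
im=capture('wrist'); cv2.imwrite('pics/w6.png',im)
im=capture('side'); crop('s12',im,280,150,160,140,5)
E
```

```text
12.217 [ 0.538  -0.159   0.0973] F [-0.7211 -0.5051 -2.3183] g 0.172
[[0.003, 0.166, 0.986], [-0.001, 0.986, -0.166], [-1.0, -0.001, 0.003]] [-0.3788  0.1278  1.7425  0.      1.2685 -1.7827]
```

View pics/w6.png

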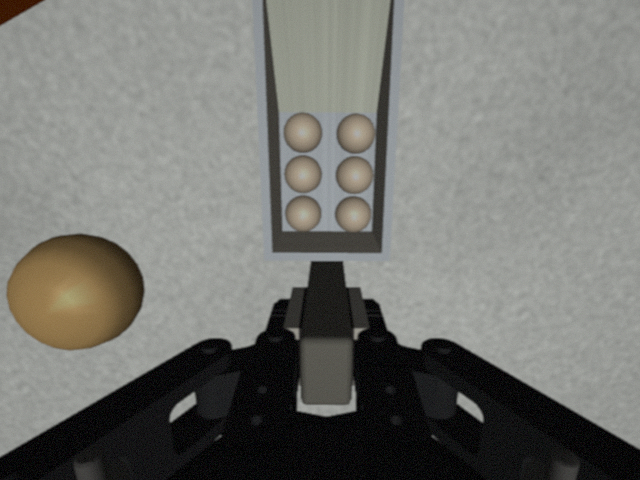

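View pics/s12.png

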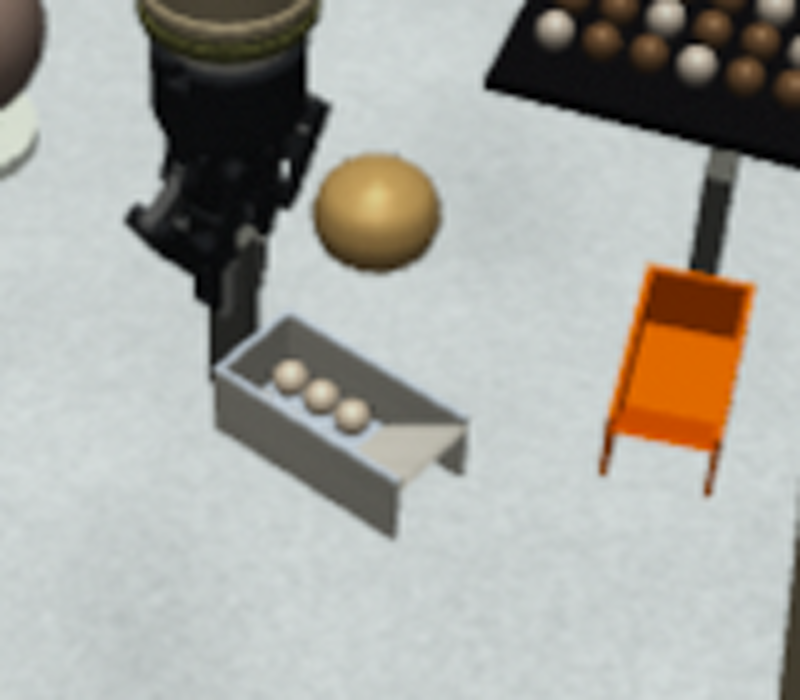

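Call:
jog_arm --pt "0 0 2 0 0 0" --pt "0.2 0.5 3 0 0 1" --pt "0.5 1.2 3 0 0 1.5" --pt "1 2 2 0 0 2" --pt "1.3 2.7 0.5 0 0 2" --pt "1.4 3 0 0 0 2" --pt "1.4 3 0 0 0 2" --pt "1.4 3 0 0 0 2" --pt "1.4 3 0 0 0 2" --pt "1.4 3 0 0 0 2"

```text
time_s: 13.15
tcp_pos: [0.6369, 0.057, 0.1994]
eef_rot: [[-0.002, -0.123, 0.992], [-0.0, 0.992, 0.123], [-1.0, 0.0, -0.002]]
ft_force: [0.1, -0.9, -2.8]
grip_width: 0.176
```

Call:
jog_arm --pt "1.4 3 0 0 0 1.5" --pt "1.4 3 0 0 0 1" --pt "1.4 3 0 0 0 0.5" --pt "1.4 2.8 0 0 0 0" --pt "1 2 0 0 0 0" --pt "0.5 1.2 0 0 0 0" --pt "0.2 0.5 0 0 0 0" --pt "0 0 0 0 0 0" --pt "0 0 0 0 0 0"

```text
time_s: 13.9
tcp_pos: [0.7095, 0.2098, 0.1997]
eef_rot: [[-0.002, -0.173, 0.985], [-0.001, 0.985, 0.173], [-1.0, -0.001, -0.002]]
ft_force: [-0.1, 0.5, -1.4]
grip_width: 0.176
```

```bash
python3 - <<'E'
from h import *
s=st(); print(unit(s['tcp_pos']))
im=capture('wrist'); cv2.imwrite('pics/w7.png',im)
im=capture('side'); crop('s13',im,100,130,260,240,3)
E
```

```text
13.9 [0.7095 0.2098 0.1997] F [-0.1076  0.4744 -1.3653] g 0.176
[[-0.002, -0.173, 0.985], [-0.001, 0.985, 0.173], [-1.0, -0.001, -0.002]] [ 0.2185  0.5301  1.0596 -0.0005  1.5537 -1.5259]
[166.7519 -32.329 ]
```

View pics/w7.png

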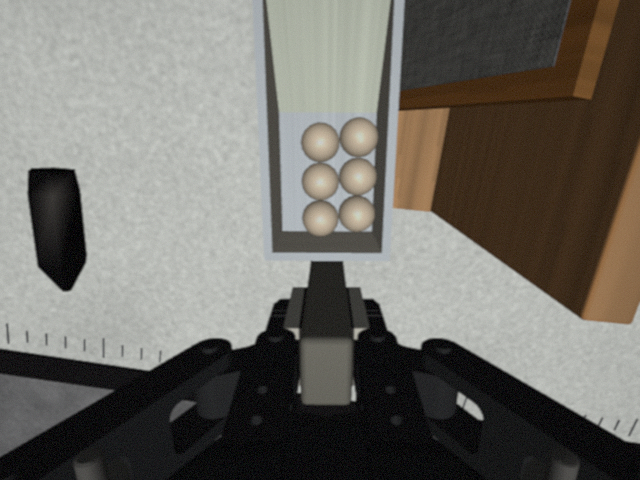

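View pics/s13.png

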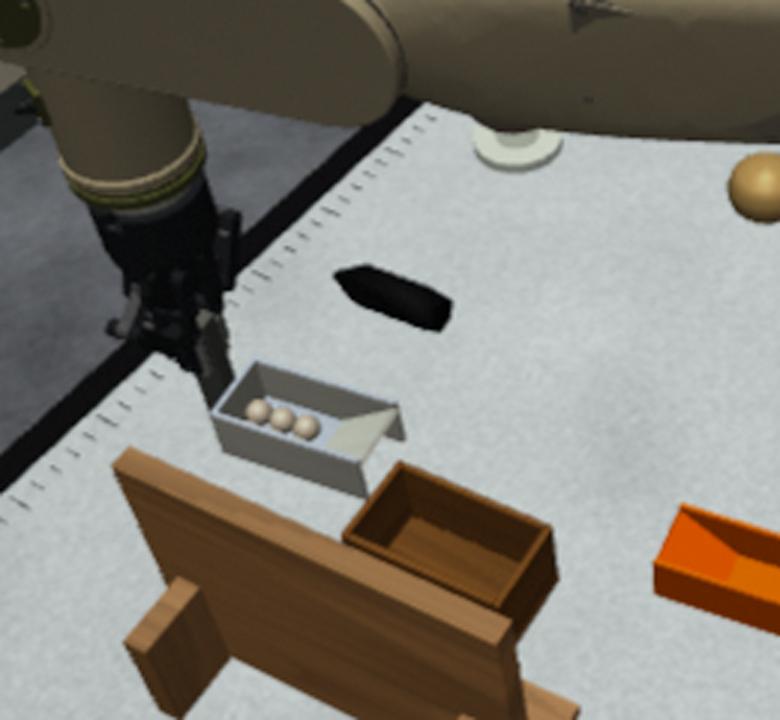

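```bash
cat > plan.py <<'E'
from h import *
from scipy.spatial.transform import Rotation as Ro
yaw=np.radians(10.)
G=np.array([133.5,0,28])
def tcp(lip,al):
    R=Ro.from_euler('z',yaw)*Ro.from_euler('y',-np.radians(al)); return np.array(lip)*1000+R.apply(G)
def plan(p0,rows):  # rows: (lip,al)
    pr=np.array(p0)*1000;
    for lip,al in rows:
        t=tcp(lip,al); print(np.round((t-pr)/10,2),'->',al,t.round(1)); pr=t
E
python3 - <<'E'
from plan import *
L=np.array
a=(.578,.1866,.172);b=(.5705,.180,.16)
al=[4,8,12]
plan((.7095,.2098,.1997),[(L(a)+(L(b)-L(a))*i/3,x) for i,x in zip((1,2,3),al)])
w=np.array([.173,-.985,0]);print(4*w,3*w)
E
```

```text
[-0.48 -0.26  0.55] -> 4 [704.7 207.2 205.2]
[-0.54 -0.27  0.51] -> 8 [699.4 204.5 210.3]
[-0.6  -0.28  0.48] -> 12 [693.4 201.7 215.1]
[ 0.692 -3.94   0.   ] [ 0.519 -2.955  0.   ]
```

Call:
jog_arm --pt "-0.5 -0.25 0.55 0.7 -3.94 0" --pt "-0.55 -0.25 0.5 0.7 -3.94 0" --pt "-0.6 -0.3 0.5 0.7 -3.94 0" --pt "0 0 0 0 0 0" --pt "0 0 0 0 0 0"

```text
time_s: 14.42
tcp_pos: [0.6919, 0.201, 0.2163]
eef_rot: [[0.203, -0.172, 0.964], [0.036, 0.985, 0.168], [-0.978, 0.0, 0.206]]
ft_force: [-0.5, 0.1, -1.5]
grip_width: 0.172
```

```bash
python3 - <<'E'
from h import *
from scipy.optimize import least_squares
s=st(); q=s['joints']; p=s['tcp_pos']
# settled samples: q2,q3,q5,r,z
D=np.array([[.1311,1.4893,1.5230,.5994,.2302],[-.035,1.6594,1.5176,.5387,.231],[.0931,1.6567,1.3913,.5704,.1617],[.124,1.6167,1.4008,.5830,.1652],[.145,1.5939,1.4029,.5908,.1652],[.1902,1.8048,1.144,.5521,.0318],[.2021,1.7932,1.1457,.5555,.0308],[.0026,1.6328,1.5064,.5515,.2252],[.0189,1.6457,1.4813,np.hypot(.5314,.1532),.2092],[.1278,1.7425,1.2685,np.hypot(.538,.159),.0973],[.5301,1.0596,1.5537,np.hypot(.7095,.2098),.1997]])
D=np.vstack([D,[q[1],q[2],q[4],np.hypot(p[0],p[1]),p[2]]])
def fk(P,q2,q3,q5):
    a0,L2,L3,o,h,d=P; a=q2+q3
    return (a0+L2*np.sin(q2)+L3*np.sin(a)+o*np.cos(a)+d*np.sin(a+q5), h+L2*np.cos(q2)+L3*np.cos(a)-o*np.sin(a)+d*np.cos(a+q5))
def f(P):
    r_,z_=fk(P,D[:,0],D[:,1],D[:,2]); return np.r_[r_-D[:,3],z_-D[:,4]]
R=least_squares(f,[0,.4,.4,0,.15,.25]);print(R.x,f(R.x).round(4))
R2=least_squares(lambda x:f(np.r_[0,x[:2],0,x[2:]]),[.4,.4,.15,.25]);print(R2.x,np.abs(R2.fun).max())
E
```

```text
14.417 [0.6919 0.201  0.2163] F [-0.5147  0.1255 -1.4531] g 0.172
[[0.203, -0.172, 0.964], [0.036, 0.985, 0.168], [-0.978, 0.0, 0.206]] [ 0.2161  0.2636  1.379  -0.0091  1.2914 -1.5255]
[0.0025 0.3679 0.5532 0.0611 0.3164 0.3625] [ 0.0001 -0.0001  0.     -0.      0.     -0.      0.      0.     -0.0001
 -0.      0.      0.      0.     -0.     -0.0001  0.0001 -0.      0.
  0.     -0.     -0.0001 -0.0001  0.0001 -0.0001]
[0.3632 0.5458 0.2895 0.3919] 0.01498300054594015
```

```bash
cat > plan2.py <<'E'
from h import *
from scipy.spatial.transform import Rotation as Ro
G=np.array([133.5,0,28])
def RR(y,a): return Ro.from_euler('z',np.radians(y))*Ro.from_euler('y',-np.radians(a))
def plan(p0,y0,a0,rows):
    pr=np.array(p0)*1000;R0=RR(y0,a0)
    for lip,y,a in rows:
        R=RR(y,a);t=np.array(lip)*1000+R.apply(G);w=np.degrees((R*R0.inv()).as_rotvec())
        print(np.round(np.r_[(t-pr)/10,w],2).tolist(),'-> a',a,'y',y,t.round(1)); pr=t;R0=R
E
python3 - <<'E'
from plan2 import *
b=np.array([.5705,.180,.16]);e=np.array([.572,.187,.122]);f=np.array([.572,.187,.114])
rows=[(b+(e-b)*i/5,10+1.2*i,12+4*i) for i in range(1,6)]
plan((.6919,.201,.2163),10,12,rows)
print()
plan((RR(16,32).apply(G)+e*1000)/1000,16,32,[(e+(f-e)*i/13,16+1.4*i/13,32+1.5*i) for i in range(1,14)])
E
```

```text
[-0.28, 0.38, -0.02, 0.74, -3.93, 1.2] -> a 16 y 11.2 [689.1 204.8 216.1]
[-0.48, 0.29, 0.07, 0.82, -3.92, 1.2] -> a 20 y 12.4 [684.3 207.7 216.8]
[-0.54, 0.25, 0.03, 0.9, -3.9, 1.2] -> a 24 y 13.6 [678.9 210.2 217.1]
[-0.59, 0.22, -0.01, 0.98, -3.88, 1.2] -> a 28 y 14.8 [673.  212.4 217. ]
[-0.64, 0.18, -0.05, 1.06, -3.86, 1.2] -> a 32 y 16.0 [666.6 214.1 216.5]

[-0.25, -0.05, 0.19, 0.41, -1.44, 0.11] -> a 33.5 y 16.107692307692307 [664.1 213.6 218.4]
[-0.25, -0.05, 0.19, 0.42, -1.44, 0.11] -> a 35.0 y 16.215384615384615 [661.6 213.1 220.3]
[-0.26, -0.06, 0.18, 0.42, -1.44, 0.11] -> a 36.5 y 16.323076923076922 [659.  212.5 222.1]
[-0.26, -0.06, 0.17, 0.42, -1.44, 0.11] -> a 38.0 y 16.43076923076923 [656.4 211.9 223.8]
[-0.27, -0.06, 0.17, 0.43, -1.44, 0.11] -> a 39.5 y 16.53846153846154 [653.7 211.3 225.4]
[-0.27, -0.07, 0.16, 0.43, -1.44, 0.11] -> a 41.0 y 16.646153846153847 [650.9 210.6 227. ]
[-0.28, -0.07, 0.15, 0.43, -1.44, 0.11] -> a 42.5 y 16.753846153846155 [648.1 209.9 228.5]
[-0.28, -0.07, 0.14, 0.43, -1.44, 0.11] -> a 44.0 y 16.861538461538462 [645.3 209.2 230. ]
[-0.29, -0.07, 0.14, 0.44, -1.44, 0.11] -> a 45.5 y 16.96923076923077 [642.4 208.5 231.3]
[-0.29, -0.08, 0.13, 0.44, -1.43, 0.11] -> a 47.0 y 17.076923076923077 [639.5 207.7 232.6]
[-0.3, -0.08, 0.12, 0.44, -1.43, 0.11] -> a 48.5 y 17.184615384615384 [636.5 206.9 233.8]
[-0.3, -0.08, 0.11, 0.44, -1.43, 0.11] -> a 50.0 y 17.29230769230769 [633.5 206.1 234.9]
[-0.31, -0.08, 0.1, 0.45, -1.43, 0.11] -> a 51.5 y 17.4 [630.4 205.3 235.9]
```

Call:
jog_arm --pt "-0.28 0.38 0 0.74 -3.93 1.2" --pt "-0.48 0.29 0.05 0.82 -3.92 1.2" --pt "-0.54 0.25 0.03 0.9 -3.9 1.2" --pt "-0.59 0.22 0 0.98 -3.88 1.2" --pt "-0.64 0.18 -0.05 1.06 -3.86 1.2" --pt "0 0 0 0 0 0" --pt "0 0 0 0 0 0"

```text
time_s: 15.0
tcp_pos: [0.6676, 0.2149, 0.2159]
eef_rot: [[0.506, -0.274, 0.818], [0.145, 0.962, 0.232], [-0.85, 0.001, 0.527]]
ft_force: [0.7, 0.3, -1.7]
grip_width: 0.171
```

```bash
python3 - <<'E'
from h import *
s=st()
im=capture('wrist'); cv2.imwrite('pics/w8.png',im)
im=capture('side'); crop('s14',im,100,150,260,220,3)
E
```

```text
15.0 [0.6676 0.2149 0.2159] F [ 0.6734  0.3455 -1.6689] g 0.171
[[0.506, -0.274, 0.818], [0.145, 0.962, 0.232], [-0.85, 0.001, 0.527]] [ 0.223  -0.0719  1.8239  0.0397  0.8361 -1.6432]
```

View pics/w8.png

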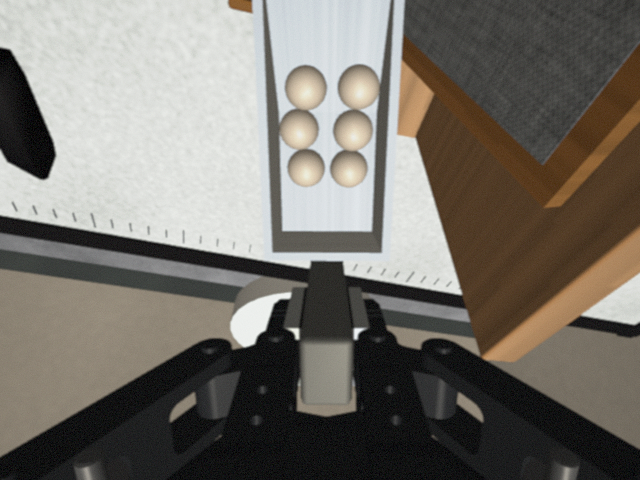

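View pics/s14.png

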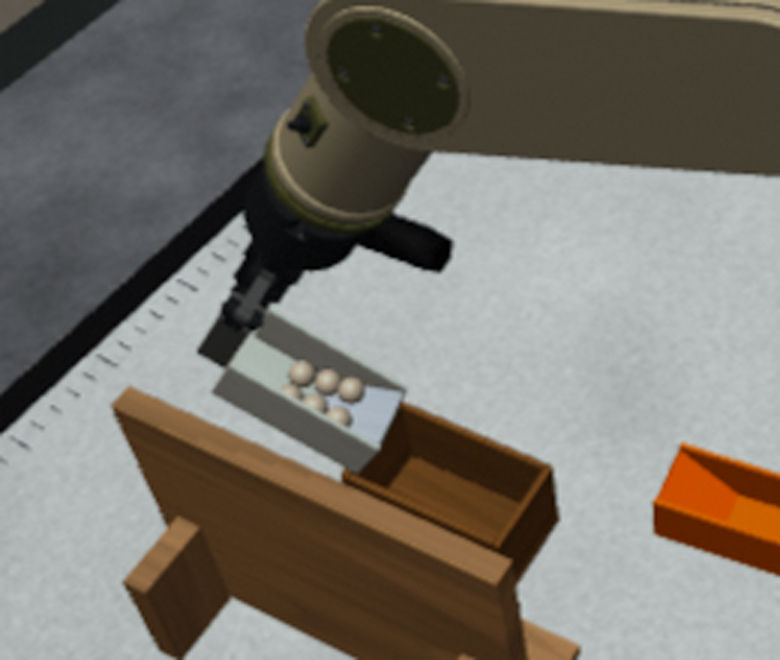

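Call:
jog_arm --pt "-0.25 -0.05 0.19 0.41 -1.44 0.1" --pt "-0.25 -0.05 0.19 0.42 -1.44 0.1" --pt "-0.26 -0.06 0.18 0.42 -1.44 0.1" --pt "-0.26 -0.06 0.17 0.42 -1.44 0.1" --pt "-0.27 -0.06 0.17 0.43 -1.44 0.1" --pt "-0.27 -0.07 0.16 0.43 -1.44 0.1" --pt "0 0 0 0 0 0" --pt "0 0 0 0 0 0"

```text
time_s: 15.77
tcp_pos: [0.6541, 0.2122, 0.2291]
eef_rot: [[0.629, -0.285, 0.723], [0.188, 0.959, 0.214], [-0.754, 0.001, 0.657]]
ft_force: [-0.2, 0.2, -2.4]
grip_width: 0.177
```

```bash
python3 - <<'E'
from h import *
s=st()
im=capture('side'); crop('s15',im,100,150,260,220,3)
E
```

```text
15.767 [0.6541 0.2122 0.2291] F [-0.2105  0.2233 -2.4263] g 0.177
[[0.629, -0.285, 0.723], [0.188, 0.959, 0.214], [-0.754, 0.001, 0.657]] [ 0.2121 -0.2294  2.0058  0.084   0.6519 -1.6948]
```

View pics/s15.png

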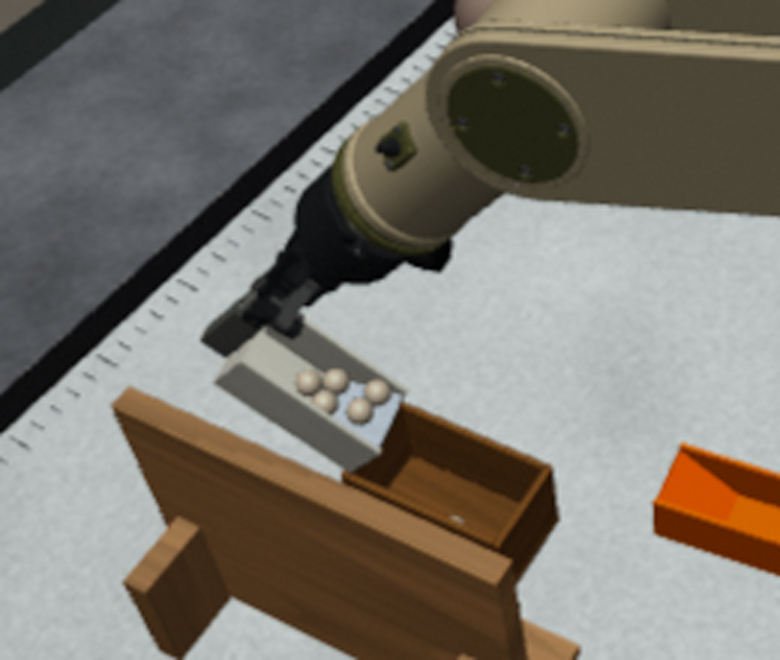

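Call:
jog_arm --pt "-0.28 -0.07 0.15 0.43 -1.44 0.1" --pt "-0.28 -0.07 0.14 0.43 -1.44 0.1" --pt "0 0 0 0 0 0" --pt "-0.29 -0.07 0.14 0.44 -1.44 0.1" --pt "-0.29 -0.08 0.13 0.44 -1.43 0.1" --pt "0 0 0 0 0 0" --pt "-0.3 -0.08 0.12 0.44 -1.43 0.1" --pt "-0.3 -0.08 0.11 0.44 -1.43 0.1" --pt "0 0 0 0 0 0" --pt "0 0 0 0 0 0"

```text
time_s: 16.65
tcp_pos: [0.6355, 0.2076, 0.2354]
eef_rot: [[0.731, -0.295, 0.615], [0.227, 0.955, 0.189], [-0.644, 0.001, 0.765]]
ft_force: [-0.1, -0.2, -1.4]
grip_width: 0.174
```

```bash
python3 - <<'E'
from h import *
s=st()
im=capture('side'); crop('s16',im,100,150,260,220,3)
im=capture('top'); crop('t16',im,140,140,200,150,4)
E
```

```text
16.65 [0.6355 0.2076 0.2354] F [-0.0726 -0.1569 -1.435 ] g 0.174
[[0.731, -0.295, 0.615], [0.227, 0.955, 0.189], [-0.644, 0.001, 0.765]] [ 0.1948 -0.3808  2.1901  0.1794  0.4701 -1.7978]
```

View pics/s16.png

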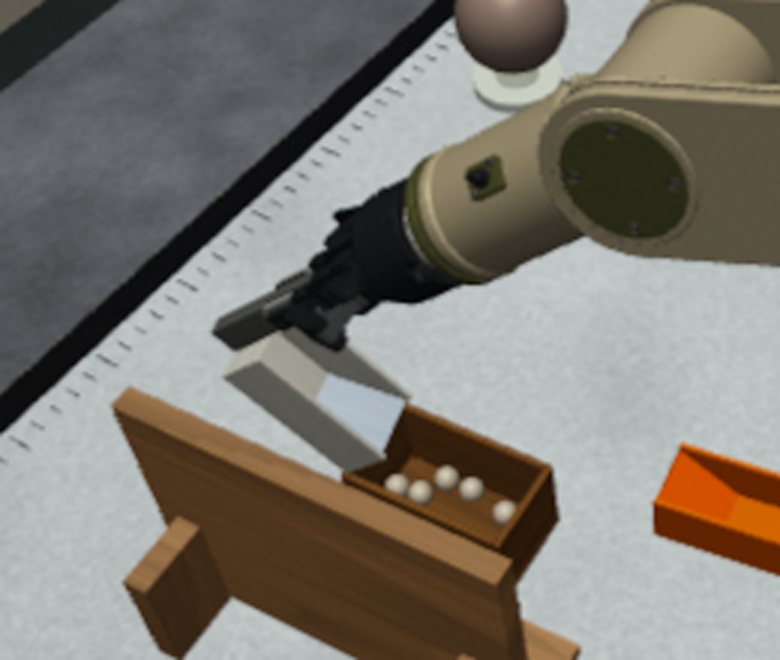

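View pics/t16.png

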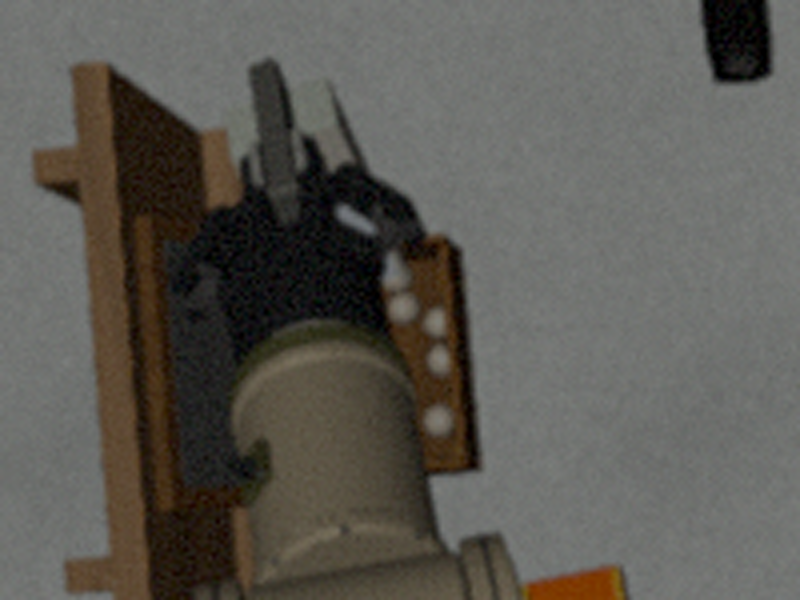

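```bash
python3 - <<'E'
from h import *
im=capture('wrist'); cv2.imwrite('pics/w9.png',im)
E
```

```text
(no output)
```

View pics/w9.png

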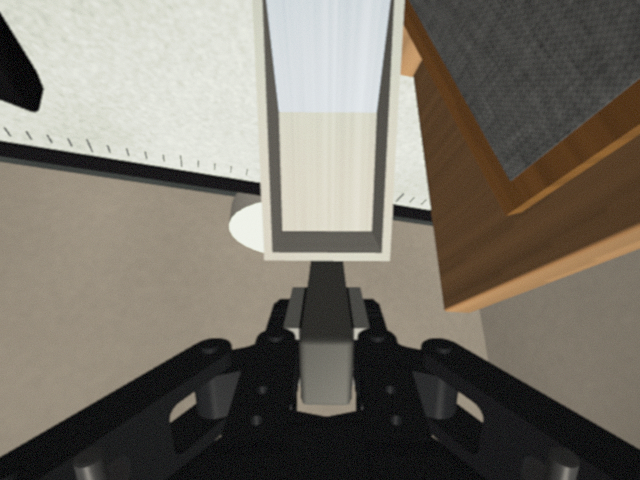

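Call:
jog_arm --pt "0 -0.1 1.5 0 0 0" --pt "0 -0.3 2 0 0 0" --pt "0.3 -1 1.5 -1.8 5.9 0" --pt "0.3 -1.5 0.5 -1.8 5.9 0" --pt "0.3 -2 0 -1.8 5.9 0" --pt "0.3 -2.5 0 -1.8 5.9 0" --pt "0 -2.5 0 -1.8 5.9 0" --pt "0 -2.5 0 -1.8 5.9 0" --pt "0 -2.5 0 -1.8 5.9 0" --pt "0 -2.5 0 -1.8 5.9 0"

```text
time_s: 17.63
tcp_pos: [0.6481, 0.0321, 0.2919]
eef_rot: [[0.008, -0.292, 0.956], [0.005, 0.956, 0.292], [-1.0, 0.003, 0.009]]
ft_force: [0.3, 0.6, -1.9]
grip_width: 0.174
```

Call:
jog_arm --pt "-0.5 -3 0 0 0 0" --pt "-0.5 -3 0 0 0 0" --pt "0 0 0 0 0 0"

```text
time_s: 17.88
tcp_pos: [0.6377, -0.0319, 0.2886]
eef_rot: [[0.007, -0.289, 0.957], [0.004, 0.957, 0.289], [-1.0, 0.002, 0.008]]
ft_force: [0.4, 0.1, -1.2]
grip_width: 0.176
```

```bash
python3 - <<'E'
from h import *
s=st()
im=capture('side'); crop('s17',im,100,150,260,220,3)
im=capture('top'); crop('t17',im,140,140,200,150,4)
E
```

```text
17.883 [ 0.6377 -0.0319  0.2886] F [ 0.4379  0.1327 -1.2387] g 0.176
[[0.007, -0.289, 0.957], [0.004, 0.957, 0.289], [-1.0, 0.002, 0.008]] [-0.1331  0.2117  1.2943  0.0049  1.6288 -1.9966]
```

View pics/s17.png

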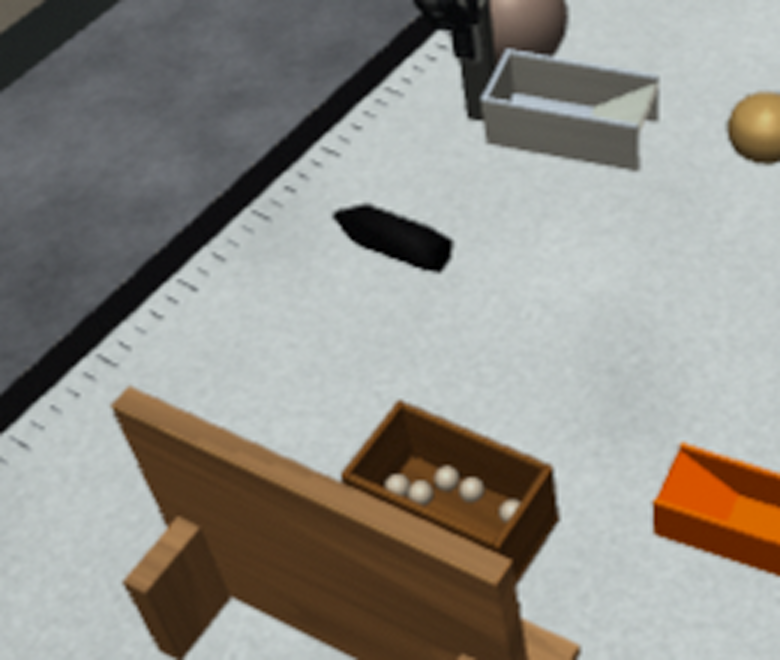

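View pics/t17.png

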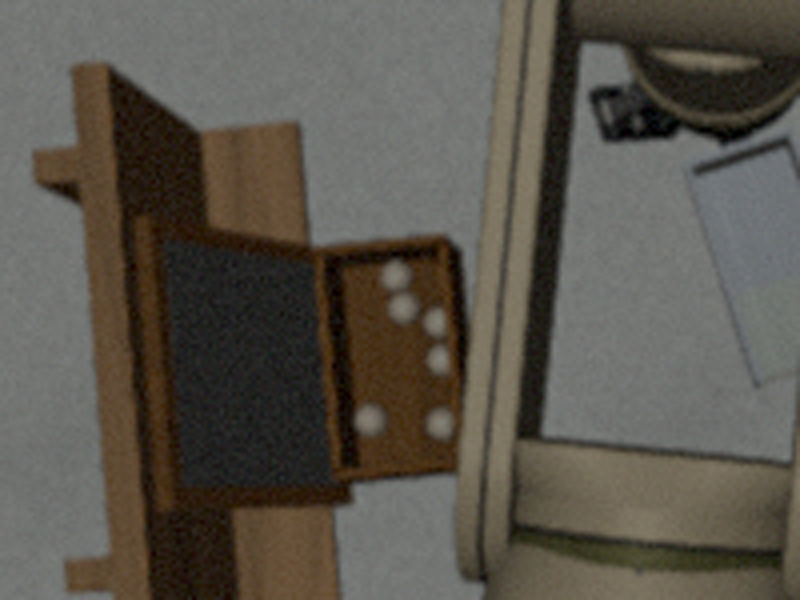

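All six balls are in the box: two at +x, two in the middle, two at −x (top crop). I return the scoop to its old place.

Call:
jog_arm --pt "-1.6 -2.1 -0.5 -0.23 0.4 -4.3" --pt "-1.7 -2.1 -2 0 0 -4.4" --pt "-1.7 -2.1 -3 0 0 -4.4" --pt "-1.7 -2.1 -3 0 0 -4.4" --pt "-1.7 -2.1 -3 0 0 -4.4" --pt "-1.6 -2.1 -3 0 0 -4.4" --pt "0 0 -2.5 0 0 0" --pt "0 0 -2 0 0 0" --pt "0 0 0 0 0 0"

```text
time_s: 18.73
tcp_pos: [0.5343, -0.1508, 0.0957]
eef_rot: [[-0.002, 0.161, 0.987], [0.003, 0.987, -0.161], [-1.0, 0.003, -0.003]]
ft_force: [-0.9, 0.6, -3.0]
grip_width: 0.171
```

```bash
python3 - <<'E'
from h import *
s=st()
im=capture('side'); crop('s18',im,280,150,160,140,5)
E
```

```text
18.733 [ 0.5343 -0.1508  0.0957] F [-0.9161  0.5667 -3.0159] g 0.171
[[-0.002, 0.161, 0.987], [0.003, 0.987, -0.161], [-1.0, 0.003, -0.003]] [-0.369   0.12    1.7541  0.0025  1.2708 -1.779 ]
```

View pics/s18.png

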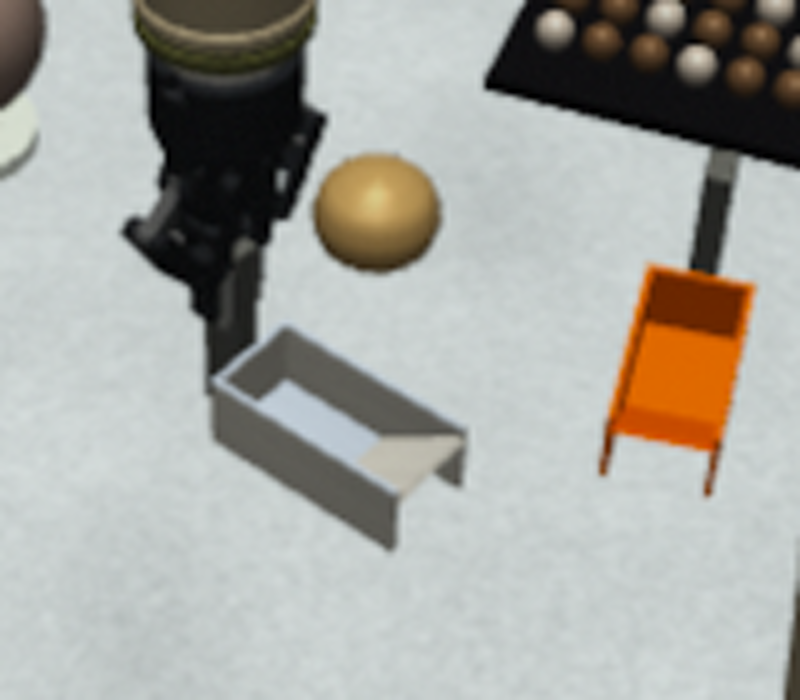

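Call:
jog_arm --pt "0 0 -0.9 0 0 0" --pt "0 0 -0.8 0 0 0" --pt "0 0 -0.3 0 0 0" --pt "0 0 0 0 0 0"

```text
time_s: 19.12
tcp_pos: [0.5372, -0.152, 0.0799]
eef_rot: [[0.004, 0.16, 0.987], [0.001, 0.987, -0.16], [-1.0, 0.001, 0.004]]
ft_force: [0.5, 0.6, -1.3]
grip_width: 0.177
```

Call:
jog_arm --pt "0 0 -0.2 0 0 0" --pt "0 0 -0.2 0 0 0" --pt "0 0 0 0 0 0"

```text
time_s: 19.37
tcp_pos: [0.5372, -0.1524, 0.0761]
eef_rot: [[0.004, 0.161, 0.987], [0.001, 0.987, -0.161], [-1.0, 0.001, 0.004]]
ft_force: [1.0, -0.8, -1.7]
grip_width: 0.174
```

Call:
jog_arm --pt "0 0 -0.3 0 0 0" --pt "0 0 -0.3 0 0 0" --pt "0 0 0 0 0 0"

```text
time_s: 19.62
tcp_pos: [0.5367, -0.1523, 0.0694]
eef_rot: [[0.003, 0.161, 0.987], [0.001, 0.987, -0.161], [-1.0, 0.002, 0.003]]
ft_force: [0.2, 0.2, -2.3]
grip_width: 0.176
```

Call:
jog_arm --pt "0 0 -0.15 0 0 0" --pt "0 0 -0.1 0 0 0" --pt "0 0 0 0 0 0"

```text
time_s: 19.87
tcp_pos: [0.537, -0.1524, 0.0674]
eef_rot: [[0.004, 0.161, 0.987], [0.001, 0.987, -0.161], [-1.0, 0.001, 0.004]]
ft_force: [0.7, -1.1, -1.8]
grip_width: 0.173
```

Call:
jog_arm --pt "0 0 -0.1 0 0 0" --pt "0 0 -0.1 0 0 0" --pt "0 0 0 0 0 0"

```text
time_s: 20.12
tcp_pos: [0.5376, -0.1524, 0.0665]
eef_rot: [[0.005, 0.16, 0.987], [0.001, 0.987, -0.16], [-1.0, 0.001, 0.005]]
ft_force: [-1.1, 1.5, 4.7]
grip_width: 0.174
```

```bash
python3 - <<'E'
from h import *
s=st()
im=capture('side'); crop('s19',im,280,150,160,140,5)
E
```

```text
20.117 [ 0.5376 -0.1524  0.0665] F [-1.1155  1.47    4.7089] g 0.174
[[0.005, 0.16, 0.987], [0.001, 0.987, -0.16], [-1.0, 0.001, 0.005]] [-0.3695  0.1576  1.7706  0.0024  1.2091 -1.78  ]
```

View pics/s19.png

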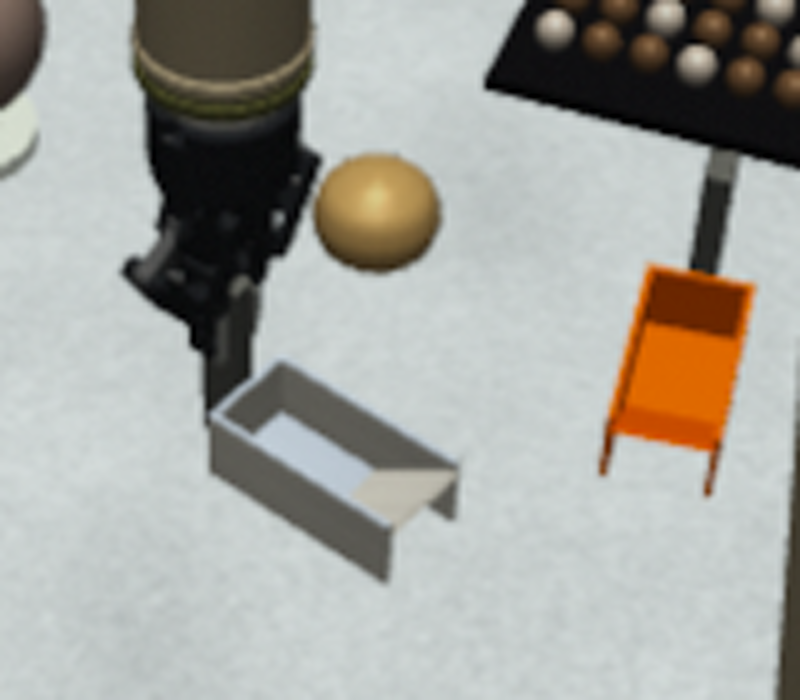

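Call:
jog_arm --pt "0 0 0 0 0 0" --pt "0 0 0 0 0 0" --pt "0 0 0 0 0 0" --pt "0 0 0 0 0 0" --pt "0 0 0 0 0 0" --pt "0 0 0 0 0 0" --hand 0.8

```text
time_s: 20.67
tcp_pos: [0.5371, -0.1524, 0.0655]
eef_rot: [[0.004, 0.161, 0.987], [0.001, 0.987, -0.161], [-1.0, 0.001, 0.004]]
ft_force: [0.1, -0.7, 0.0]
grip_width: 0.804
```

Call:
jog_arm --pt "0 0 1 0 0 0" --pt "0 0 2 0 0 0" --pt "0 0 3 0 0 0" --pt "0 0 3.5 0 0 0" --pt "-0.5 -3 3.5 0 0 0" --pt "-1 -3.5 2 0 0 0" --pt "-1 -3.5 0 0 0 0" --pt "-1 -3.5 0 0 0 0" --pt "-1 -3.5 0 0 0 0" --pt "-1 -3.5 0 0 0 0"

```text
time_s: 21.5
tcp_pos: [0.4821, -0.356, 0.2134]
eef_rot: [[0.005, 0.16, 0.987], [-0.0, 0.987, -0.16], [-1.0, 0.001, 0.005]]
ft_force: [-0.0, -0.2, -0.5]
grip_width: 0.799
```

Call:
jog_arm --pt "-1 -3.5 0 0 0 0" --pt "-1 -3.5 0 0 0 0" --pt "0 0 0 0 0 0" --pt "0 0 0 0 0 0"

```text
time_s: 21.83
tcp_pos: [0.4616, -0.4263, 0.2125]
eef_rot: [[0.004, 0.164, 0.986], [0.001, 0.986, -0.164], [-1.0, 0.001, 0.004]]
ft_force: [-0.3, -0.0, -0.1]
grip_width: 0.801
```

```bash
python3 - <<'E'
from h import *
s=st()
cv2.imwrite('pics/sideF.png',capture('side'));im=capture('top');cv2.imwrite('pics/topF.png',im);crop('tF',im,140,140,160,160,4)
E
```

```text
21.833 [ 0.4616 -0.4263  0.2125] F [-0.3291 -0.0242 -0.0638] g 0.801
[[0.004, 0.164, 0.986], [0.001, 0.986, -0.164], [-1.0, 0.001, 0.004]] [-0.8292  0.2123  1.4311  0.0035  1.4958 -2.2356]
```

View pics/sideF.png

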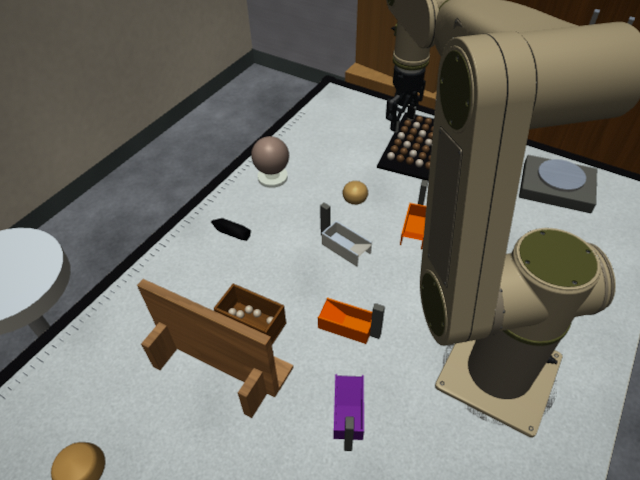

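View pics/topF.png

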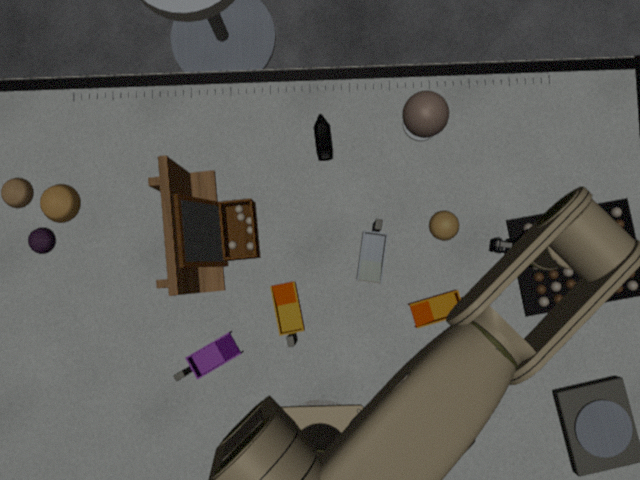

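View pics/tF.png

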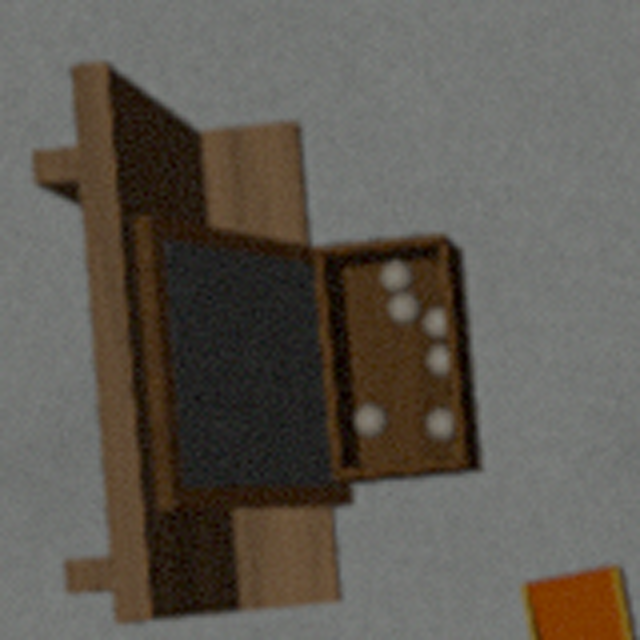

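```bash
python3 - <<'E'
from h import *
T=get_calibration('top');t=px(140,140,4)
seg('box far',onz(T,t(468,472),.075),onz(T,t(447,236),.075))
seg('foot',onz(T,t(351,503),.003),onz(T,t(351,503),.003))
seg('btop',onz(T,t(158,507),.19),onz(T,t(135,217),.19))
print(order.sign_off())
E
```

```text
box far [0.4672 0.1312 0.075 ] [0.6072 0.1403 0.075 ] len 0.1403 ang 3.73 unit [-80.2307 -94.7069] [ 60.0741 -94.8848]
foot [0.4532 0.2133 0.003 ] [0.4532 0.2133 0.003 ] len 0.0 ang 0.0 unit [-88.7954 -11.8477] [-88.7954 -11.8477]
btop [0.4492 0.2845 0.19  ] [0.6073 0.2947 0.19  ] len 0.1584 ang 3.69 unit [-88.0685  59.4562] [70.3538 59.1562]
the job is handed in; nothing more can be done
None
```

The job is done in the order asked and was handed in at about 22 s of the 72 s allowed. I tipped the board up onto the panel, slid the box against its foot, poured in the six balls, and set the empty scoop back upright near its old place.

**Last checks, from the final top and side pictures:**
- **Board:** it leans on the panel with its top edge at 3.7°, against 3.8° for the unit, so it sits square.
- **Box:** it is centred on the foot to within about 1 mm (box −10 mm, foot −9 mm along the panel) at an angle of 3.7°.
- **Balls and scoop:** six balls are visible in the box, and the scoop is empty and upright about 6 mm from where it started.
- **Other stones:** the rock and crystal look unmoved, and the arm was clear of everything.

**Less certain:** I could not see the contact between box and foot directly, because the box rim hides it. I judge it closed because the push met about 6–8 N over the last few millimetres. The positions also agree to within about 2 mm, although the top and side views differ by about 4 mm on the box's position.

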